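Load the module test fixture, ratchet its clamp bolt tight and lock it

ROBOT

A 6-joint arm with a two-finger parallel gripper is mounted at the origin on the work surface. World frame = base frame: x ahead of the robot, y to its left, z up, the work surface at z = 0. Lengths are in mm, angles in rad, forces in N, time in s.
With the tool pointing down it reaches from about 325 to 900 mm from the base axis. Payload 6.1 kg.
Tool frame: the origin (TCP) lies at the very end of the fingers, on their centre line; the grasp point (between the pads) lies 19 mm behind it (arm.grip_point_offset is the distance from the TCP to the grasp point, in mm); z points along the fingers, y is the direction in which the jaws open and shut (so a half turn about z gives the same grasp; the last joint's range is limited). The gripper opens to 85 mm and grips with 20 to 120 N. Pads are 22 mm wide; open, the fingers measure 114 mm over their backs; the gripper's body (76 mm by 85 mm) begins 54 mm behind the grasp point. The pads swing forward as they close: fully open they stand 13 mm farther back than shut.
Start: joints at [-1.291, 0.22, 1.526, -0, 1.395, -0.126], TCP at [246.714, -574.237, 231.3] pointing down, gripper open.
Joint ranges: [-2.98, 2.98], [-0.91, 2.08], [0.09, 2.57], [-1.24, 4.39], [0.2, 2.65], [-2.68, 2.68]. Speed limits (rad/s): [2.57, 2.57, 3.01, 3.14, 3.14, 3.14].

INTERFACE

Orientations are given as a 3x3 rotation matrix whose columns are the frame's x, y, z axes.
In Python, from cell import arm, cams gives the robot as it stands. The module is installed in compiled form; this text tells all that it offers.
- The arm moves only by the tool send_rows, never from a script. Its argument "deltas" is a list of rows, each an object with "slide": the shift along the tool's x, y, z in mm, a list of three; "dr": the turn, a rotation vector about the tool's x, y, z in rad, a list of three; "claw": the opening in per cent of the stroke, from 0 (shut) to 100 (fully open). A call has 1 to 12 rows; each row is the pose to reach, as a shift and turn from the pose commanded when the call began, along the tool's axes at that moment; what a row does not reach only later rows make up. A row lasts 1/10 s, in which the tool goes at most 50 mm and 8.59 degrees, less where a joint would pass 70% of its speed; a pose out of reach is approached as far as the arm can. A call with a gripper value outside its range is refused whole. The fingers move at their own pace and stop on an object; "squeeze" is the grip in N (left out, the last holds). Time passes only in rows, so rows that repeat a pose let the fingers close. It gives the time, the measured TCP pose, the force and the opening at its end, in the units of the state.
- arm.read_state(): the state, without advancing time (a new reading comes with each control period).
- cams.grab_frame(name): name is "scene" or "side" or "wrist"; returns a dict with "image" (420x560x3 uint8, red, green, blue), "z_map" (420x560 float32, mm along the optical axis (not along the pixel's ray), 0 where there is no reading), "fx", "fy", "cx", "cy" (pixels), "cam_to_world" (4x4, takes a point from camera to world coordinates); the wrist camera has in their place "mount" (4x4, takes a point from camera to tool coordinates, whose origin is the TCP and whose axes are the flange's). Camera axes: x right, y down, z forward; pixel columns grow to the right and rows downward; lengths in mm; the calibration is good to about 2 mm. A picture is of the moment at which its call begins: read the wrist's pose just before it.
- arm.close_job(): hands the job in, once; it reports no verdict.
The state is a dict: "time": time; "qpos": joint angles; "joint_velocities": joint speeds; "joint_torque": joint torques, N m; "tool_pos": TCP position; "ee_rot": TCP orientation; "wrist_force": force on the tool from outside, world axes, zero at the start; "torque": the same for the moment, N m; "gripper_width": finger opening in mm.
Only numpy, scipy, OpenCV 4.12 (cv2) and the standard library are available. Lean on these libraries where they do the work, as an engineer would, in place of code of your own. Each camera call takes 0.05 s, during which the arm holds its last target.

TASK

Take the white blank out of its bay and put it in the black tray, and set every grey plug-in module upright on the floor of a bay of its own in the test fixture, between the open jaw and the brass contacts. Then swing the ratchet handle back and forth until the clamp bolt is fully tight, so that the jaw has pushed all the modules home against the contacts; after that throw the lock lever into the marked middle notch. Leave the other things on the bench alone.

Things in the scene. Friction and masses are not known exactly. Their poses are not given: they have to be found in the camera images.
- fixture: fixed test fixture; origin under its base plate (12 mm thick, x -65 to 70, y -183 to 213 mm), z up. Bays in the middle, a steel jaw (196 mm wide, 14 mm thick in x, z 21 to 40) that slides in from -x. Ratchet at the +y end: bolt axis x 0, y 160, stop posts 62 mm high at x -48, y 110 and 210. Lever case at the -y end: x -40 to 40, y -173 to -127, top z 76
- bays (a point): middle of the four bays, on their floor (fixture x 25, y 0, z 12 mm; axes as the fixture). Bay centres at y -72, -24, 24, 72; bays 42 mm wide, x -55 to 25, parted by black ribs 6 mm wide, 8 mm tall. Modules stand with their length along x; fully home their centre is at x 0 here, touching the brass contacts of the black strip (face x 25, 22 mm tall)
- jaw_face (a point): middle of the jaw's face that pushes the modules, 30 mm above the table; fixture x = -30 mm when the bolt is at 0, moves towards +x with the bolt, 6.5 mm per rad; at the end of the bolt it leaves 52 mm for the 50 mm modules
- bolt (a joint): angle of the clamp bolt, rad, grows clockwise seen from above; 0 is loose, 4.3 is the hard stop (fully tight; above 4.1 counts as tight). Only the ratchet handle turns it (about 0.3 N m); it does not turn back by itself and cannot be turned back
- bolt_axis (a point): point on the vertical axis of bolt and ratchet handle, 60 mm above the table
- handle (a joint): angle of the ratchet handle, rad, from -0.65 to 0.65 (stops), growing clockwise seen from above; at 0 the arm points to the fixture's -x, at +0.6 its knob is nearer +y. + drives the bolt, - clicks back freely. Returning by 0.9 rad or more catches the next of 10 teeth: a full swing gives about 0.63 rad of bolt
- handle_knob (a point): top centre of the handle's upright round black grip, 18 mm in diameter, 46 mm tall (62 to 108 mm above the table), 90 mm from the bolt axis; the arm below it is 9 mm thick, at 53 to 62 mm above the table
- lever (a joint): angle of the lock lever, rad: 0 upright, positive leans towards the fixture's +x; three detent notches at -0.45, 0 and +0.45 (pulled in from about 0.15 rad, some 2 N at the knob to leave one). The middle one, 0, is marked with a white bar across the top and down the sides of the case; it starts in the -0.45 notch
- lever_knob (a point): centre of the lever's black ball knob, 26 mm in diameter, 85 mm from the pivot, 140 mm above the table when upright; a rod 8 mm thick below it
- lever_pivot (a point): pivot of the lever, 55 mm above the table; its axis is along the fixture's y
- module0: plug-in module: grey box 50 x 34 x 26 mm (x, y, z) with a black pull tab on its top, 30 mm long (x), 12 mm thick (y) and 30 mm tall, in the middle; 56 mm tall in all, 0.16 kg or so, the two ends alike. Origin at the centre of the underside, z up through the tab. Some of the four modules may be absent. 
- module1: plug-in module: grey box 50 x 34 x 26 mm (x, y, z) with a black pull tab on its top, 30 mm long (x), 12 mm thick (y) and 30 mm tall, in the middle; 56 mm tall in all, 0.16 kg or so, the two ends alike. Origin at the centre of the underside, z up through the tab. Some of the four modules may be absent. 
- module2: plug-in module: grey box 50 x 34 x 26 mm (x, y, z) with a black pull tab on its top, 30 mm long (x), 12 mm thick (y) and 30 mm tall, in the middle; 56 mm tall in all, 0.16 kg or so, the two ends alike. Origin at the centre of the underside, z up through the tab. Some of the four modules may be absent. 
- module3: plug-in module: grey box 50 x 34 x 26 mm (x, y, z) with a black pull tab on its top, 30 mm long (x), 12 mm thick (y) and 30 mm tall, in the middle; 56 mm tall in all, 0.16 kg or so, the two ends alike. Origin at the centre of the underside, z up through the tab. Some of the four modules may be absent. 
- blank0: white blank: block 50 x 34 x 14 mm with an upright round grip 16 mm in diameter and 34 mm tall on its top; origin at the centre of the underside. Only one of the two blanks is present; it starts in a bay of the fixture
- blank1: white blank: block 50 x 34 x 14 mm with an upright round grip 16 mm in diameter and 34 mm tall on its top; origin at the centre of the underside. Only one of the two blanks is present; it starts in a bay of the fixture
- tray: fixed shallow black tray, 90 x 130 mm (x, y), walls 4 mm thick and 14 mm tall, floor 4 mm; origin at the centre of its underside
- flux_jar: bystander: small jar; leave it alone
- solder_reel: bystander: solder reel; leave it alone
- screwdriver: bystander: screwdriver; leave it alone
- mug: bystander: mug; leave it alone
- tape_roll: bystander: tape roll; leave it alone
- screw_tin: bystander: tin; leave it alone
- pcb_offcut: bystander: board offcut; leave it alone
Things that resemble listed ones, but are neither listed nor needed, are in the scene too. Leave any purple or turquoise look-alike of the module1 alone.

How it is judged:
By the outcome, as a careful person would: the job done as asked, in the order asked, and still so for the second after the job is handed in, with the robot touching nothing.
Of module0, module1, module2, module3 only 2 to 4 are there at a start; the rules pass over those that are not, and their reading is None.
Of blank0, blank1 only 1 to 1 are there at a start; the rules pass over those that are not, and their reading is None.
At some moment in a run one of module0, module1, module2, module3 may be knocked a few centimetres aside while the robot is not near it.
Once in a run the grip may slacken for a moment while it holds something.
It also fails if it takes over 210 s, if anything falls off the work surface, if the arm or the gripper's body presses on something with over 40 N, if the wrist force passes 120 N, or if a joint passes its speed limit or range.

## Working session

There is one attempt and no reset: what is moved stays moved. The work goes in short steps, Python scripts to look and compute and a tool call to move; the robot and the scene stay as the last step left them, time stands still between calls to the robot, and variables do not carry over. Pictures are saved under pics/ and viewed, and the job is handed in when it is done.

Besides the shell and the picture viewer there is one more tool, called after ">>>" as name(argument=value, ...), one argument or row to a line, values as JSON. send_rows: Moves the arm, as the interface text tells. Its arguments: {"type":"object","properties":{"deltas":{"type":"array","items":{"type":"object","properties":{"slide":{"type":"array","items":{"type":"number"}},"dr":{"type":"array","items":{"type":"number"}},"claw":{"type":"number"}}}},"squeeze":{"type":"number"}},"required":["deltas"]}

```bash
mkdir -p pics
cat > h.py <<'E'
from cell import arm,cams
import numpy as np,cv2
def grab(n,fn=None):
    s=arm.read_state(); f=cams.grab_frame(n)
    if n=='wrist':
        T=np.eye(4);T[:3,:3]=np.array(s['ee_rot']);T[:3,3]=s['tool_pos']
        f['c2w']=T@np.array(f['mount'])
    else: f['c2w']=np.array(f['cam_to_world'])
    if fn: cv2.imwrite('pics/'+fn,cv2.cvtColor(f['image'],cv2.COLOR_RGB2BGR))
    np.savez('/tmp/%s.npz'%n,image=f['image'],z=f['z_map'],K=[f['fx'],f['fy'],f['cx'],f['cy']],c2w=f['c2w'])
    return f
class L:
    def __init__(s,n):
        d=np.load('/tmp/%s.npz'%n);s.im=d['image'];s.z=d['z'];s.K=d['K'];s.T=d['c2w']
    def ray(s,u,v):
        fx,fy,cx,cy=s.K
        d=s.T[:3,:3]@np.array([(u-cx)/fx,(v-cy)/fy,1]);return s.T[:3,3],d
    def onz(s,u,v,z):
        o,d=s.ray(u,v);return o+d*(z-o[2])/d[2]
    def pt(s,u,v):
        o,d=s.ray(u,v);return o+d*s.z[int(v),int(u)]
    def cloud(s):
        fx,fy,cx,cy=s.K;h,w=s.z.shape
        U,V=np.meshgrid(np.arange(w),np.arange(h))
        d=np.stack([(U-cx)/fx,(V-cy)/fy,np.ones_like(U)],-1)@s.T[:3,:3].T
        return s.T[:3,3]+d*s.z[...,None]
    def proj(s,p):
        q=s.T[:3,:3].T@(np.array(p)-s.T[:3,3]);return s.K[0]*q[0]/q[2]+s.K[2],s.K[1]*q[1]/q[2]+s.K[3]
E
python3 - <<'E'
from h import *
for n in['scene','side','wrist']:
    f=grab(n,n+'0.png');print(n,f['c2w'].round(2).tolist(),f['fx'],(f['z_map']>0).mean())
s=arm.read_state();print(s)
E
```

```text
scene [[0.78, 0.34, -0.53, 1148.61], [0.63, -0.41, 0.66, -704.17], [0.01, -0.84, -0.54, 701.62], [0.0, 0.0, 0.0, 1.0]] 427.1003698133067 0.9960586734693877
side [[-0.89, -0.35, 0.28, 225.35], [-0.45, 0.68, -0.58, 729.39], [0.02, -0.64, -0.76, 1048.96], [0.0, 0.0, 0.0, 1.0]] 443.7344371908949 0.9959013605442177
wrist [[0.4, -0.88, -0.26, 312.93], [-0.92, -0.38, -0.11, -544.79], [-0.0, 0.28, -0.96, 372.74], [0.0, 0.0, 0.0, 1.0]] 339.6496912614865 0.9961479591836735
{'time': 0.15, 'qpos': array([-1.29111234e+00,  2.21065402e-01,  1.52737668e+00,  9.31615091e-06,
        1.39471625e+00, -1.26108535e-01]), 'joint_velocities': array([-0.00032435, -0.00107528, -0.00380801, -0.00146998,  0.00025546,
       -0.00093734]), 'joint_torque': array([ 9.75634102e-04, -4.97488832e+01, -3.89903069e+01, -3.08174776e-04,
        7.25898659e-03, -1.02669156e-05]), 'tool_pos': array([ 246.57651961, -573.7766954 ,  230.42288196]), 'ee_rot': array([[ 9.18790530e-01,  3.94745213e-01, -4.23392693e-04],
       [ 3.94745386e-01, -9.18789316e-01,  1.50737185e-03],
       [ 2.06019138e-04, -1.55209129e-03, -9.99998774e-01]]), 'wrist_force': array([0.13054119, 0.7286612 , 0.8456341 ]), 'torque': array([ 0.04071151,  0.01812053, -0.0245744 ]), 'gripper_width': 85.31778962308827}
```

View pics/scene0.png

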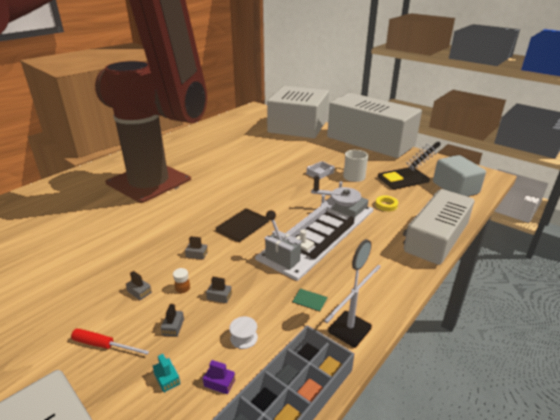

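View pics/side0.png

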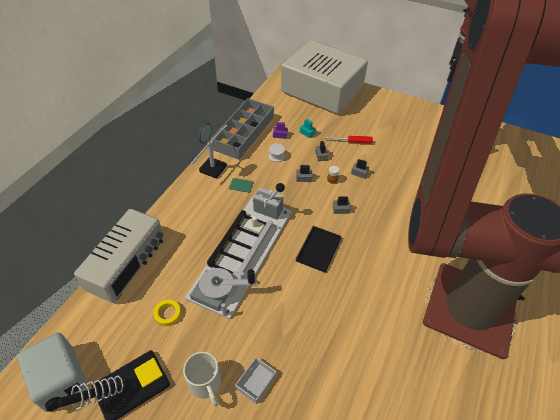

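View pics/wrist0.png

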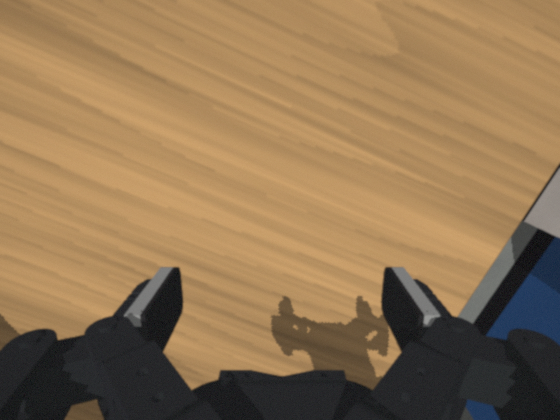

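The scene view shows four grey modules at (197,246), (138,285), (172,320) and (219,289). The look-alikes are teal (166,372) and purple (219,376). The white blank sits at (306,242), the tray at (243,224), the lever knob at (270,216) and the ratchet handle at (317,185). Next I'll take close crops and measure.

Run:
```python
from h import *
a=L('scene').im[140:350,60:400];b=L('side').im[110:340,170:400]
cv2.imwrite('pics/c0.png',cv2.cvtColor(cv2.resize(a,None,fx=2.3,fy=2.3,interpolation=cv2.INTER_CUBIC),cv2.COLOR_RGB2BGR))
cv2.imwrite('pics/c1.png',cv2.cvtColor(cv2.resize(b,None,fx=2.6,fy=2.6,interpolation=cv2.INTER_CUBIC),cv2.COLOR_RGB2BGR))
for n,ps in(('scene',[(197,252),(138,291),(172,326),(219,295),(243,224),(270,216),(317,185),(347,197)]),('side',[(343,205),(361,168),(322,151),(305,172),(319,249),(280,188),(251,275),(216,282),(255,222)])):
    l=L(n)
    for p in ps: print(n,p,l.pt(*p).round(0))
```

```text
scene (197, 252) [ 441. -170.   22.]
scene (138, 291) [ 451. -353.   28.]
scene (172, 326) [ 592. -371.   28.]
scene (219, 295) [ 597. -243.   22.]
scene (243, 224) [427.  13.   6.]
scene (270, 216) [590. -57. 137.]
scene (317, 185) [537. 219.  84.]
scene (347, 197) [623. 251.  61.]
side (343, 205) [ 422. -159.   28.]
side (361, 168) [ 426. -335.   30.]
side (322, 151) [ 569. -344.   37.]
side (305, 172) [ 580. -229.   34.]
side (319, 249) [427.  11.   7.]
side (280, 188) [580. -39. 140.]
side (251, 275) [526. 230. 109.]
side (216, 282) [606. 269.  73.]
side (255, 222) [621.  35.  46.]
```

View pics/c0.png

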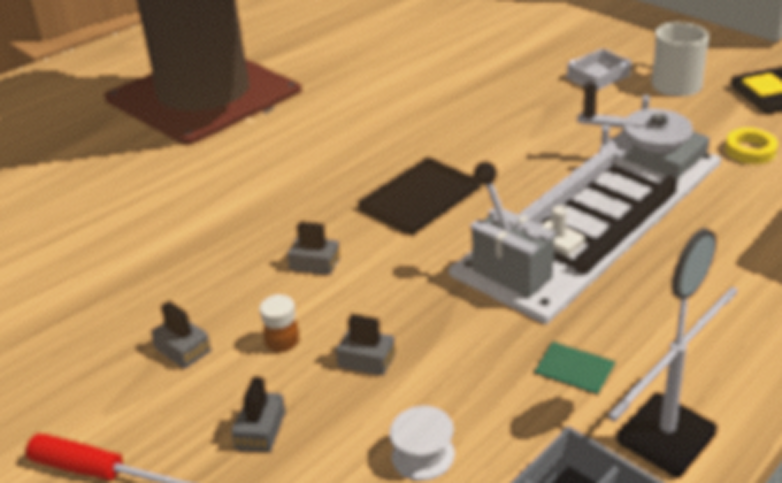

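View pics/c1.png

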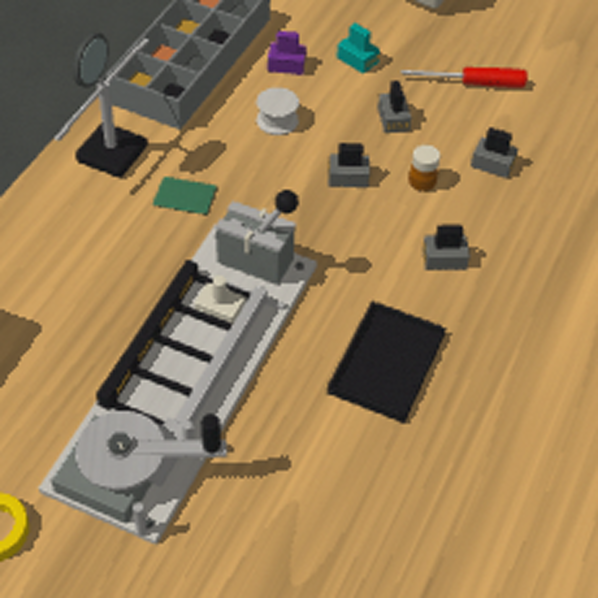

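Run:
```python
from h import *
C={n:L(n).cloud() for n in('scene','side')}
def rect(P):
    r=cv2.minAreaRect(P[:,:2].astype(np.float32));return np.round(r[0],1),np.round(r[1],1),round(r[2],1)
for n,c in C.items():
    m=(c[...,2]>6)&(c[...,2]<18)&(c[...,0]>450)&(c[...,0]<760)&(c[...,1]>-80)&(c[...,1]<400)
    m=cv2.morphologyEx(m.astype(np.uint8),cv2.MORPH_OPEN,np.ones((2,2)))>0
    k,lab,st,_=cv2.connectedComponentsWithStats(m.astype(np.uint8))
    i=[j for j in range(1,k) if st[j,4]>100]
    m=np.isin(lab,i)
    print(n,'plate',m.sum(),rect(c[m]),np.median(c[m][:,2]))
    for q in [(432,-165),(440,-343),(580,-355),(588,-235)]:
        d=np.hypot(c[...,0]-q[0],c[...,1]-q[1])<45
        a=c[d&(c[...,2]>21)&(c[...,2]<29)]; b=c[d&(c[...,2]>33)&(c[...,2]<62)];t=c[d&(c[...,2]>52)&(c[...,2]<62)]
        print(n,'mod',len(a),*rect(a),'tab',len(b),*rect(b),'top',len(t),t.mean(0).round(1),rect(t),b[:,2].max())
    d=(abs(c[...,0]-427)<90)&(abs(c[...,1]-12)<100)&(c[...,2]>2.5)&(c[...,2]<18)
    print('tray',rect(c[d]),)
    d=(np.hypot(c[...,0]-585,c[...,1]+48)<40)&(c[...,2]>127)
    print('knob lev',c[d].mean(0),d.sum(),c[d].max(0),c[d].min(0))
    d=(np.hypot(c[...,0]-530,c[...,1]-225)<30)&(c[...,2]>70)
    print('knob h',c[d].mean(0),d.sum(),c[d].max(0),c[d].min(0))
```

```text
scene plate 1625 (array([ 747.5, -262.4]), array([ 363. , 1136.9]), 24.5) 13.46108868717306
scene mod 119 [ 428.2 -162.9] [50.1 35.7] 30.3 tab 125 [ 427.5 -161.5] [30.7 14.1] 27.6 top 52 [ 429.1 -162.5   56.8] (array([ 427.8, -161.3]), array([30.1, 13.9]), 28.2) 60.7448971036614
scene mod 152 [ 431.  -339.8] [52.3 34.3] 3.2 tab 136 [ 430.  -339.6] [32.5 13.9] 5.1 top 67 [ 431.7 -340.1   56.9] (array([ 429.4, -339.6]), array([31.8, 13.2]), 3.2) 60.518746646028944
scene mod 199 [ 576.1 -357.4] [34.1 52.9] 33.7 tab 153 [ 574.9 -357.3] [13.8 33.7] 35.1 top 77 [ 577.  -358.6   56.9] (array([ 575.3, -357. ]), array([12.3, 32.9]), 34.0) 59.93517735957505
scene mod 159 [ 584.7 -232.1] [50.6 37. ] 22.9 tab 159 [ 585.2 -232.3] [30.1 15. ] 18.9 top 72 [ 585.5 -233.    56.6] (array([ 584.7, -232.1]), array([29. , 13.9]), 17.5) 60.482924610803934
tray (array([427.1,  11.4]), array([198.6, 179.9]), 90.0)
knob lev [588.23852295 -52.377899   138.88432326] 85 [598.20747    -37.96601917 146.95092494] [575.5858789  -60.64893518 128.06479142]
knob h [534.73814493 218.13087651  93.04067205] 84 [541.98584
[... 526 characters left out ...]
44112
side mod 71 [ 573.9 -354.5] [34.9 52.7] 32.0 tab 52 [ 575.9 -355.4] [12.2 33.1] 34.3 top 24 [ 575.9 -357.2   56.3] (array([ 576.1, -357.7]), array([10. , 29.1]), 34.1) 59.4233522811611
side mod 78 [ 584.1 -228.5] [49.2 37.3] 21.7 tab 77 [ 583.9 -230. ] [29.4 19. ] 25.9 top 40 [ 583.8 -229.8   56.2] (array([ 584.3, -230.6]), array([29. , 17.4]), 24.0) 61.169940434626255
tray (array([427.,  12.]), array([179.6, 199.8]), 0.0)
knob lev [581.58964886 -42.98371516 139.05658128] 64 [595.21855281 -34.71392427 147.5325074 ] [570.59997172 -58.00893909 128.36200738]
knob h [529.24316135 225.24823118  97.29397534] 91 [539.47151541 231.63587346 112.13120806] [522.08138914 212.70403602  70.81737185]
```

Run:
```python
from h import *
import math
for n in('scene','side'):
    l=L(n);c=l.cloud();hsv=cv2.cvtColor(l.im,cv2.COLOR_RGB2HSV)
    m=(c[...,2]>8)&(c[...,2]<17)&(hsv[...,1]<45)&(c[...,0]>450)&(c[...,0]<760)&(c[...,1]>-120)&(c[...,1]<400)
    k,lab,st,ce=cv2.connectedComponentsWithStats(m.astype(np.uint8),connectivity=8)
    P=[]
    for j in range(1,k):
        if st[j,4]>40:
            q=c[lab==j];print(n,st[j],q.mean(0).round(0));P.append(q)
    P=np.concatenate(P);print(cv2.minAreaRect(P[:,:2].astype(np.float32)))
    # tray
    d=(abs(c[...,0]-427)<90)&(abs(c[...,1]-12)<100)&(hsv[...,2]<60)&(c[...,2]>-3)&(c[...,2]<25)
    k,lab,st,ce=cv2.connectedComponentsWithStats(d.astype(np.uint8));j=1+st[1:,4].argmax()
    q=c[lab==j];print('tray',cv2.minAreaRect(q[:,:2].astype(np.float32)),q[:,2].mean())
    # strip: dark points z 28..40
    d=(c[...,2]>29)&(c[...,2]<38)&(hsv[...,2]<70)&(c[...,0]>560)&(c[...,0]<760)&(c[...,1]>-60)&(c[...,1]<300)
    q=c[d];print('strip',len(q),cv2.minAreaRect(q[:,:2].astype(np.float32)))
```

```text
scene [327 209  23  10  79] [614. 224.  14.]
scene [256 208 117  72 874] [660.  29.  13.]
scene [319 213  25  13 149] [615. 182.  14.]
scene [309 220  26  14 163] [616. 134.  14.]
scene [305 228  21  15 143] [624.  88.  14.]
((622.087158203125, 114.05918884277344), (134.62783813476562, 392.8923034667969), 1.0210556983947754)
tray ((430.024169921875, 7.6223297119140625), (94.28857421875, 131.3605194091797), 2.899754285812378) 8.911252995425118
strip 255 ((674.8404541015625, 104.0746841430664), (18.220333099365234, 203.34950256347656), 1.588837742805481)
side [244 197  48  82 892] [586.  39.  13.]
side [239 217  11  14  59] [662.  30.  13.]
side [223 228  35  31 515] [634. 101.  13.]
side [215 253  28  19 280] [632. 172.  13.]
side [185 265  63  54 526] [590. 273.  13.]
((617.5143432617188, 119.0245590209961), (134.4878387451172, 396.7742614746094), 1.765150547027588)
tray ((428.1869812011719, 10.220321655273438), (88.89093780517578, 134.3909454345703), 1.6718080043792725) 6.639243727085859
strip 332 ((630.6109619140625, 117.2807388305664), (102.82365417480469, 349.0784606933594), 0.3442497253417969)
```

```bash
cat >> h.py <<'E'
from scipy.spatial.transform import Rotation as R
def go(x,y,z,yaw=None,deg=True,tilt=None):
    """slide and dr from the measured pose for tool pointing down with tool x at yaw"""
    s=arm.read_state();Rm=np.array(s['ee_rot'])
    sl=Rm.T@(np.array([x,y,z])-s['tool_pos'])
    if yaw is None: dr=np.zeros(3)
    else:
        a=np.radians(yaw);T=np.array([[np.cos(a),np.sin(a),0],[np.sin(a),-np.cos(a),0],[0,0,-1]])
        dr=R.from_matrix(Rm.T@T).as_rotvec()
    n=max(np.linalg.norm(sl)/50,np.degrees(np.linalg.norm(dr))/8.59)
    print('slide',sl.round(1).tolist(),'dr',dr.round(3).tolist(),'rows~%.1f'%n)
    return sl,dr
def st():
    s=arm.read_state();Rm=np.array(s['ee_rot']);print('t %.1f'%s['time'],'pos',np.round(s['tool_pos'],1),'yaw %.1f'%np.degrees(np.arctan2(Rm[1,0],Rm[0,0])),'F',np.round(s['wrist_force'],1),'w %.1f'%s['gripper_width'],'q6 %.2f'%s['qpos'][5])
E
python3 -c "
from h import *
go(590,105,300,1.3)"
```

```text
slide [583.5, -488.2, -68.7] dr [-0.002, 0.0, 0.383] rows~15.3
```

>>> send_rows(
  deltas=[
    {"slide": [583.5,-488.2,-68.7],"dr": [-0.002,0,0.383],"claw": 45},
    {"slide": [583.5,-488.2,-68.7],"dr": [-0.002,0,0.383],"claw": 45},
    {"slide": [583.5,-488.2,-68.7],"dr": [-0.002,0,0.383],"claw": 45},
    {"slide": [583.5,-488.2,-68.7],"dr": [-0.002,0,0.383],"claw": 45},
    {"slide": [583.5,-488.2,-68.7],"dr": [-0.002,0,0.383],"claw": 45},
    {"slide": [583.5,-488.2,-68.7],"dr": [-0.002,0,0.383],"claw": 45},
    {"slide": [583.5,-488.2,-68.7],"dr": [-0.002,0,0.383],"claw": 45},
    {"slide": [583.5,-488.2,-68.7],"dr": [-0.002,0,0.383],"claw": 45},
    {"slide": [583.5,-488.2,-68.7],"dr": [-0.002,0,0.383],"claw": 45},
    {"slide": [583.5,-488.2,-68.7],"dr": [-0.002,0,0.383],"claw": 45},
    {"slide": [583.5,-488.2,-68.7],"dr": [-0.002,0,0.383],"claw": 45},
    {"slide": [583.5,-488.2,-68.7],"dr": [-0.002,0,0.383],"claw": 45},
  ],
)

```text
time: 1.35
tool_pos: [516.9, -38.9, 285.4]
ee_rot: [[1.0, 0.023, 0.001], [0.023, -1.0, -0.002], [0.001, 0.002, -1.0]]
wrist_force: [1.3, -0.6, -0.1]
gripper_width: 38.8
```

```bash
python3 -c "
from h import *
st();go(590,105,300,1.3)"
```

```text
t 1.4 pos [516.9 -38.9 285.4] yaw 1.3 F [ 1.3 -0.6 -0.1] w 38.8 q6 1.32
slide [76.4, -142.2, -14.9] dr [0.002, -0.001, 0.0] rows~3.2
```

>>> send_rows(
  deltas=[
    {"slide": [68,-125,-13],"dr": [0,0,0],"claw": 45},
    {"slide": [68,-125,-13],"dr": [0,0,0],"claw": 45},
    {"slide": [68,-125,-13],"dr": [0,0,0],"claw": 45},
    {"slide": [68,-125,-13],"dr": [0,0,0],"claw": 45},
    {"slide": [68,-125,-13],"dr": [0,0,0],"claw": 45},
  ],
)

```text
time: 1.85
tool_pos: [581.4, 86.5, 297.3]
ee_rot: [[1.0, 0.025, -0.001], [0.025, -1.0, -0.002], [-0.001, 0.002, -1.0]]
wrist_force: [0.3, 1.4, -0.1]
gripper_width: 37.9
```

```bash
python3 -c "
from h import *
st();grab('wrist','w1.png')"
```

```text
t 1.9 pos [581.4  86.5 297.3] yaw 1.4 F [ 0.3  1.4 -0.1] w 37.9 q6 1.56
```

View pics/w1.png

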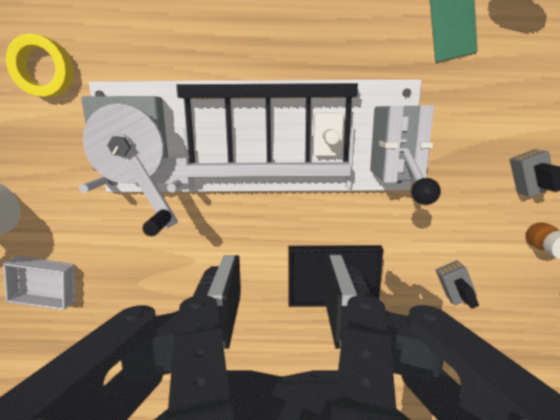

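The wrist view shows the plate corners near (91,82) and (421,80), with four bays between ribs. The blank is in the rightmost bay at (328,135), the bolt at (119,146), the ratchet knob at (152,224), the lever ball at (426,190) and the tray at (336,275).

Run:
```python
from h import *
l=L('wrist');c=l.cloud();hsv=cv2.cvtColor(l.im,cv2.COLOR_RGB2HSV);v=hsv[...,2]
# plate top edge/corners: low-sat bright
print('plate corners px->z12')
row=lambda r,a,b:[(x,int(v[r,x]),int(hsv[r,x,1])) for x in range(a,b)]
col=lambda x,a,b:[(r,int(v[r,x]),int(hsv[r,x,1])) for r in range(a,b)]
print(row(90,86,98));print(row(90,414,426));print(col(300,188,196));print(col(140,76,88));print(col(380,76,88))
# strip/ribs
m=((v<60)&(c[...,2]>10)&(c[...,2]<45)).astype(np.uint8);m[:, :170]=0;m[:,365:]=0;m[200:]=0;m[:75]=0
print('rib row130',[ (x) for x in range(180,360) if v[130,x]<70]);
for r in(115,150):
    xs=[x for x in range(180,360) if v[r,x]<75];
    g=np.split(xs,np.where(np.diff(xs)>2)[0]+1)
    for q in g: 
        if len(q)>1: print(r,q.min(),q.max(),l.onz((q.min()+q.max())/2,r,20).round(1))
print('blank grip top'); 
d=(c[...,2]>52)&(c[...,2]<66)&(hsv[...,1]<70);d[:, :310]=0;d[:,350:]=0;d[:100]=0;d[160:]=0
print(d.sum(),c[d].mean(0) if d.any() else '')
for p in [(119,146),(328,125),(331,136),(210,130),(250,130),(290,130),(190,170),(340,170)]: print(p,c[p[1],p[0]].round(1))
```

```text
plate corners px->z12
[(86, 216, 117), (87, 217, 118), (88, 217, 109), (89, 219, 75), (90, 220, 28), (91, 223, 8), (92, 224, 7), (93, 223, 7), (94, 221, 8), (95, 214, 7), (96, 193, 11), (97, 172, 7)]
[(414, 224, 7), (415, 223, 7), (416, 224, 6), (417, 223, 7), (418, 223, 6), (419, 216, 13), (420, 196, 46), (421, 200, 98), (422, 209, 118), (423, 211, 117), (424, 213, 115), (425, 212, 119)]
[(188, 222, 6), (189, 216, 8), (190, 186, 19), (191, 144, 60), (192, 140, 109), (193, 173, 116), (194, 213, 116), (195, 221, 115)]
[(76, 225, 114), (77, 225, 116), (78, 227, 115), (79, 227, 110), (80, 224, 90), (81, 222, 46), (82, 225, 10), (83, 224, 6), (84, 225, 8), (85, 224, 7), (86, 224, 7), (87, 225, 7)]
[(76, 215, 117), (77, 212, 118), (78, 208, 102), (79, 213, 60), (80, 224, 14), (81, 225, 7), (82, 225, 7), (83, 226, 8), (84, 224, 7), (85, 224, 8), (86, 224, 7), (87, 225, 8)]
rib row130 [188, 189, 190, 191, 228, 229, 230, 231, 267, 268, 269, 307, 308, 309, 345, 346, 347, 348, 349]
115 186 190 [642.7 199.5  20. ]
115 227 230 [644.  151.3  20. ]
115 267 269 [645.2 104.3  20. ]
115 307 309 [646.4  56.7  20. ]
115 346 350 [647.6   9.   20. ]
150 189 193 [601.5 198.   20. ]
150 229 231 [602.7 150.3  20. ]
150 268 270 [603.9 102.5  20. ]
150 306 309 [605.1  55.3  20. ]
150 344 347 [606.2   8.7  20. ]
blank grip top
169 [624.63648356  33.11876097  59.34725951]
(119, 146) [610.  262.   70.4]
(328, 125) [635.7  32.9  25.7]
(331, 136) [625.5  33.4  59.4]
(210, 130) [625.4 175.6  11.7]
(250, 130) [626.7 126.5  11.8]
(290, 130) [628.   77.4  12.8]
(190, 170) [580.2 195.4  39.3]
(340, 170) [584.5  16.9  38.2]
```

Run:
```python
from h import *
l=L('wrist')
a=l.onz(140,80.8,12);b=l.onz(380,78.8,12);print(a,b,'yaw',np.degrees(np.arctan2(-(a-b)[0],(a-b)[1])))
p=l.onz(300,191,12);e=l.onz(89.3,90,12);f=l.onz(420.4,90,12);print(p,e,f)
th=np.arctan2(-(a-b)[0],(a-b)[1]);ux=np.array([np.cos(th),np.sin(th)]);uy=np.array([-np.sin(th),np.cos(th)])
X=((a+b)/2)[:2]@ux-70;X2=p[:2]@ux+65;Y=e[:2]@uy-213;Y2=f[:2]@uy+183
ribs=[199.5,151.3,104.3,56.7,9,198,150.3,102.5,55.3,8.7];rx=[642.7,644,645.2,646.4,647.6,601.5,602.7,603.9,605.1,606.2]
Y3=np.mean([np.array(q)@uy for q in zip(rx,ribs)])
print(X,X2,Y,Y2,Y3, 'jaw back z40:',l.onz(270,177,40)[:2]@ux)
x=(X+X2)/2;o=x*ux+Y3*uy;print('origin',o,'yaw',th)
F=lambda x,y:(o+x*ux+y*uy).round(1)
print('bays',[F(25,y) for y in(-72,-24,24,72)],'bolt',F(0,160),'pivot',F(0,-150))
```

```text
[680.04171398 256.09110256  12.        ] [689.53409834 -26.88337826  12.        ] yaw 1.921267586580312
[551.32559541  61.90796429  12.        ] [668.2178643  317.20601186  12.        ] [678.31981623 -76.34562767  12.        ]
618.2451735342555 618.0911987511935 81.6249114134585 83.95583110432044 82.56368913612319 jaw back z40: 577.3284570864474
origin [615.05263329 103.24208155] yaw 0.033532445197671665
bays [array([642.5,  32.1]), array([640.8,  80.1]), array([639.2, 128.1]), array([637.6, 176. ])] bolt [609.7 263.2] pivot [620.1 -46.7]
```

```bash
python3 -c "
from h import *
st();go(625,33,120,1.9);go(625,33,33,1.9)"
```

```text
t 1.9 pos [581.1  85.5 297.4] yaw 1.3 F [-0.  -0.2 -0.1] w 38.6 q6 1.56
slide [42.8, 53.1, 177.4] dr [0.002, 0.001, -0.01] rows~3.8
slide [42.9, 52.9, 264.4] dr [0.002, 0.001, -0.01] rows~5.5
```

>>> send_rows(
  deltas=[
    {"slide": [43,53,177],"dr": [0.002,0.001,-0.01],"claw": 45},
    {"slide": [43,53,177],"dr": [0.002,0.001,-0.01],"claw": 45},
    {"slide": [43,53,177],"dr": [0.002,0.001,-0.01],"claw": 45},
    {"slide": [43,53,177],"dr": [0.002,0.001,-0.01],"claw": 45},
    {"slide": [43,53,177],"dr": [0.002,0.001,-0.01],"claw": 45},
  ],
)

```text
time: 2.4
tool_pos: [621.1, 30.4, 114.1]
ee_rot: [[1.0, 0.029, -0.011], [0.029, -1.0, 0.0], [-0.011, -0.001, -1.0]]
wrist_force: [-1.7, -0.1, 0.2]
gripper_width: 38.6
```

```bash
python3 -c "
from h import *
st();grab('wrist','w2.png');go(625,33,33,1.9)"
```

```text
t 2.4 pos [621.1  30.4 114.1] yaw 1.7 F [-1.7 -0.1  0.2] w 38.6 q6 1.46
slide [2.5, -1.5, 85.0] dr [-0.001, 0.006, -0.004] rows~1.7
```

View pics/w2.png

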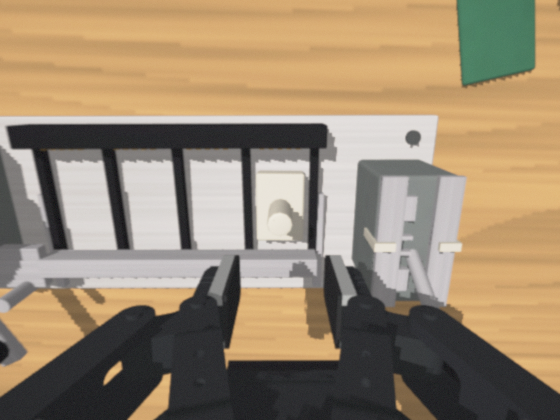

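The grip at (279,222) is centred between the fingers, so I'll descend and close.

>>> send_rows(
  deltas=[
    {"slide": [0,0,87],"dr": [0,0,0],"claw": 45},
    {"slide": [0,0,87],"dr": [0,0,0],"claw": 45},
    {"slide": [0,0,87],"dr": [0,0,0],"claw": 45},
    {"slide": [0,0,87],"dr": [0,0,0],"claw": 45},
    {"slide": [0,0,87],"dr": [0,0,0],"claw": 0},
    {"slide": [0,0,87],"dr": [0,0,0],"claw": 0},
    {"slide": [0,0,87],"dr": [0,0,0],"claw": 0},
    {"slide": [0,0,87],"dr": [0,0,0],"claw": 0},
    {"slide": [0,0,87],"dr": [0,0,0],"claw": 0},
  ],
  squeeze=60,
)

```text
time: 3.35
tool_pos: [628.8, 33.0, 38.2]
ee_rot: [[0.999, 0.033, 0.007], [0.033, -0.999, -0.0], [0.007, 0.001, -1.0]]
wrist_force: [-1.3, -0.7, 7.8]
gripper_width: 13.6
```

```bash
python3 -c "
from h import *
st();go(625,33,240,1.9);go(429,10,240,1.9);go(429,10,60,1.9)"
```

```text
t 3.4 pos [628.8  33.   38.2] yaw 1.9 F [-1.3 -0.7  7.8] w 13.6 q6 1.47
slide [-2.2, -0.0, -201.8] dr [0.001, -0.007, -0.0] rows~4.0
slide [-198.9, 16.5, -203.3] dr [0.001, -0.007, -0.0] rows~5.7
slide [-200.2, 16.4, -23.3] dr [0.001, -0.007, -0.0] rows~4.0
```

>>> send_rows(
  deltas=[
    {"slide": [0,0,-50],"dr": [0,0,0],"claw": 0},
    {"slide": [0,0,-100],"dr": [0,0,0],"claw": 0},
    {"slide": [-50,0,-150],"dr": [0,0,0],"claw": 0},
    {"slide": [-100,8,-150],"dr": [0,0,0],"claw": 0},
    {"slide": [-150,12,-150],"dr": [0,0,0],"claw": 0},
    {"slide": [-200,16,-150],"dr": [0,0,0],"claw": 0},
    {"slide": [-200,16,-150],"dr": [0,0,0],"claw": 0},
    {"slide": [-200,16,-150],"dr": [0,0,0],"claw": 0},
    {"slide": [-200,16,-150],"dr": [0,0,0],"claw": 0},
  ],
)

```text
time: 4.25
tool_pos: [427.7, 10.5, 185.6]
ee_rot: [[0.999, 0.033, 0.006], [0.033, -0.999, -0.0], [0.005, 0.001, -1.0]]
wrist_force: [-0.2, 0.0, -0.9]
gripper_width: 13.5
```

```bash
python3 -c "
from h import *
st();grab('wrist','w3.png');go(429,10,32,1.9)"
```

```text
t 4.2 pos [427.7  10.5 185.6] yaw 1.9 F [-0.2  0.  -0.9] w 13.5 q6 1.38
slide [0.3, 0.5, 153.3] dr [0.0, -0.005, -0.0] rows~3.1
```

View pics/w3.png

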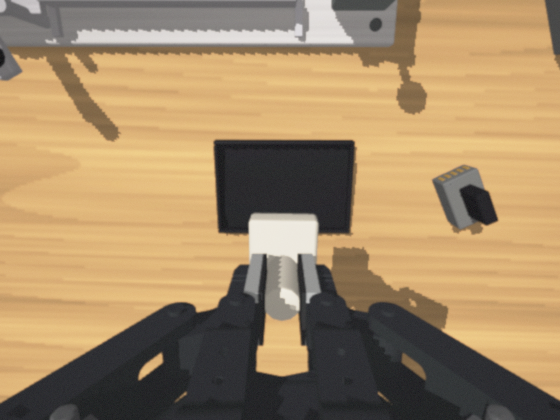

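The blank is held upright at (283,240), over the tray. I'll lower it and release.

>>> send_rows(
  deltas=[
    {"slide": [0,0,50],"dr": [0,-0.005,0],"claw": 0},
    {"slide": [0,0,100],"dr": [0,-0.005,0],"claw": 0},
    {"slide": [0,0,135],"dr": [0,-0.005,0],"claw": 0},
    {"slide": [0,0,152],"dr": [0,-0.005,0],"claw": 0},
    {"slide": [0,0,152],"dr": [0,-0.005,0],"claw": 0},
    {"slide": [0,0,152],"dr": [0,-0.005,0],"claw": 0},
    {"slide": [0,0,152],"dr": [0,-0.005,0],"claw": 0},
  ],
)

```text
time: 5.0
tool_pos: [427.9, 10.6, 32.4]
ee_rot: [[0.999, 0.033, -0.003], [0.033, -0.999, -0.0], [-0.003, 0.0, -1.0]]
wrist_force: [-0.5, -0.1, -1.3]
gripper_width: 13.9
```

>>> send_rows(
  deltas=[
    {"slide": [0,0,0],"dr": [0,0,0],"claw": 45},
    {"slide": [0,0,0],"dr": [0,0,0],"claw": 45},
    {"slide": [0,0,0],"dr": [0,0,0],"claw": 45},
    {"slide": [0,0,0],"dr": [0,0,0],"claw": 45},
    {"slide": [0,0,-50],"dr": [0,0,0],"claw": 45},
    {"slide": [0,0,-100],"dr": [0,0,0],"claw": 45},
    {"slide": [0,0,-130],"dr": [0,0,0],"claw": 45},
    {"slide": [0,0,-130],"dr": [0,0,0],"claw": 45},
  ],
)

```text
time: 5.8
tool_pos: [430.7, 10.1, 167.4]
ee_rot: [[0.999, 0.033, 0.007], [0.033, -0.999, -0.002], [0.007, 0.002, -1.0]]
wrist_force: [0.7, -0.2, -0.2]
gripper_width: 38.2
```

```bash
python3 -c "
from h import *
st();grab('wrist','w4.png');go(427,-161,180,29);go(427,-161,33,29)"
```

```text
t 5.8 pos [430.7  10.1 167.4] yaw 1.9 F [ 0.7 -0.2 -0.2] w 38.2 q6 1.38
slide [-7.6, 171.2, -15.2] dr [0.002, -0.002, -0.473] rows~3.4
slide [-8.0, 171.0, 131.8] dr [0.002, -0.002, -0.473] rows~4.3
```

View pics/w4.png

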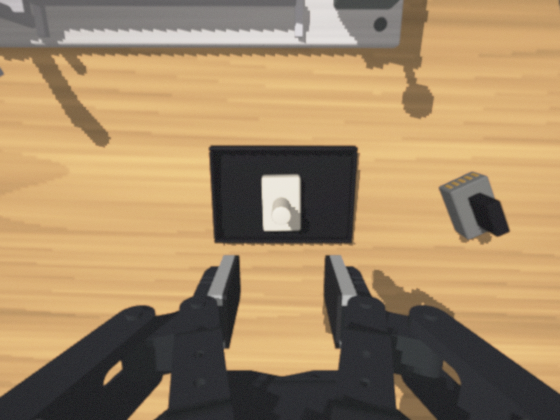

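The blank stands in the tray at (281,203). Next I'll hover over module A.

>>> send_rows(
  deltas=[
    {"slide": [-8,171,-15],"dr": [0,0,-0.473],"claw": 45},
    {"slide": [-8,171,-15],"dr": [0,0,-0.473],"claw": 45},
    {"slide": [-8,171,-15],"dr": [0,0,-0.473],"claw": 45},
    {"slide": [-8,171,-15],"dr": [0,0,-0.473],"claw": 45},
    {"slide": [-8,171,-15],"dr": [0,0,-0.473],"claw": 45},
    {"slide": [-8,171,-15],"dr": [0,0,-0.473],"claw": 45},
  ],
)

```text
time: 6.45
tool_pos: [423.6, -160.8, 175.3]
ee_rot: [[0.877, 0.481, -0.006], [0.481, -0.877, 0.002], [-0.004, -0.005, -1.0]]
wrist_force: [0.7, 1.2, -0.6]
gripper_width: 38.2
```

```bash
cat >> h.py <<'E'
def tabs(fn=None,n='wrist'):
    "all module tabs/boxes seen: dark, tops z 50-60, from the cloud, with box outline at z~26"
    if n=='wrist': st()
    grab(n,fn);l=L(n);c=l.cloud();hsv=cv2.cvtColor(l.im,cv2.COLOR_RGB2HSV)
    m=((c[...,2]>45)&(c[...,2]<63)&(hsv[...,2]<80)&(c[...,0]>300)).astype(np.uint8)
    if n=='wrist': m[l.z<150]=0
    k,lab,s,ce=cv2.connectedComponentsWithStats(m)
    for j in range(1,k):
        if s[j,4]>15:
            q=c[lab==j]
            q=q[q[:,2]>50]
            if len(q)<10: continue
            r=cv2.minAreaRect(q[:,:2].astype(np.float32))
            w,h=r[1];a=r[2] if w>h else r[2]+90
            near=(np.hypot(c[...,0]-r[0][0],c[...,1]-r[0][1])<36)&(c[...,2]>20)&(c[...,2]<30)
            b=c[near]
            rb=cv2.minAreaRect(b[:,:2].astype(np.float32)) if len(b)>20 else None
            print('tab px',ce[j].round(0),'xy',np.round(r[0],1),'size',np.round(sorted(r[1]),1),'ang %.1f'%((a+90)%180-90),'z %.1f'%np.median(q[:,2]),'box',None if rb is None else (np.round(rb[0],1),np.round(rb[1],1),round(rb[2],1)))
E
python3 -c "
from h import *
tabs('w5.png')
st()"
```

```text
t 6.5 pos [ 423.6 -160.8  175.3] yaw 28.8 F [ 0.7  1.2 -0.6] w 38.2 q6 0.53
tab px [474.  59.] xy [ 582.7 -230.7] size [11.9 30.2] ang 23.6 z 55.5 box (array([ 582.9, -230.8]), array([50.8, 34.5]), 24.9)
tab px [285. 198.] xy [ 426.3 -160.9] size [11.4 28.8] ang 29.3 z 55.7 box (array([ 426. , -161.1]), array([49.5, 33.7]), 28.3)
tab px [462. 289.] xy [ 429.2 -337.4] size [12.2 28.7] ang 2.9 z 55.3 box (array([ 428.6, -338. ]), array([50.4, 35.4]), 0.9)
t 6.5 pos [ 423.7 -159.8  175.3] yaw 28.9 F [-0.5  0.2 -0.9] w 38.4 q6 0.53
```

View pics/w5.png

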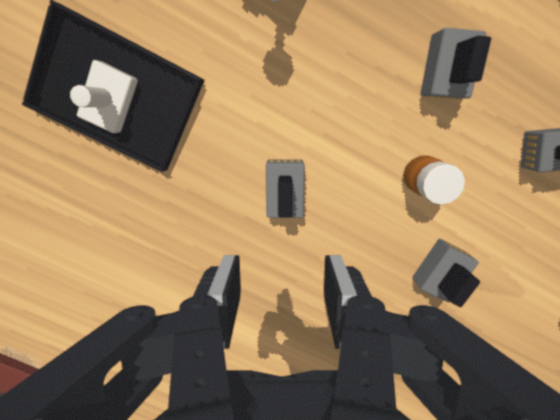

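Module A's tab is at (285,198), centred, with a 50x34 box: (426,-161) at 28.6°. I'll descend.

```bash
python3 -c "
from h import *
go(426.2,-161,32,28.6)"
```

```text
slide [2.2, 2.9, 143.3] dr [-0.005, 0.004, 0.004] rows~2.9
```

>>> send_rows(
  deltas=[
    {"slide": [2,2,50],"dr": [-0.003,0.003,0.004],"claw": 45},
    {"slide": [2,2,100],"dr": [-0.003,0.003,0.004],"claw": 45},
    {"slide": [2,2,130],"dr": [-0.003,0.003,0.004],"claw": 45},
    {"slide": [2,2,143],"dr": [-0.003,0.003,0.004],"claw": 45},
    {"slide": [2,2,143],"dr": [-0.003,0.003,0.004],"claw": 45},
    {"slide": [2,2,143],"dr": [-0.003,0.003,0.004],"claw": 45},
    {"slide": [2,2,143],"dr": [-0.003,0.003,0.004],"claw": 0},
    {"slide": [2,2,143],"dr": [-0.003,0.003,0.004],"claw": 0},
    {"slide": [2,2,143],"dr": [-0.003,0.003,0.004],"claw": 0},
    {"slide": [2,2,143],"dr": [-0.003,0.003,0.004],"claw": 0},
    {"slide": [2,2,143],"dr": [-0.003,0.003,0.004],"claw": 0},
  ],
  squeeze=60,
)

```text
time: 7.6
tool_pos: [428.4, -162.0, 35.7]
ee_rot: [[0.877, 0.481, 0.003], [0.481, -0.877, -0.003], [0.002, 0.004, -1.0]]
wrist_force: [-0.5, 1.6, 7.6]
gripper_width: 10.4
```

```bash
python3 -c "
from h import *
st();go(426,-161,190,1.9);go(629.5,32,190,1.9);go(629.5,32,46,1.9)"
```

```text
t 7.6 pos [ 428.4 -162.    35.7] yaw 28.7 F [-0.5  1.6  7.6] w 10.4 q6 0.54
slide [-1.3, -1.4, -154.4] dr [0.003, -0.003, 0.468] rows~3.1
slide [269.9, -72.8, -154.2] dr [0.003, -0.003, 0.468] rows~6.4
slide [269.6, -73.3, -10.2] dr [0.003, -0.003, 0.468] rows~5.6
```

>>> send_rows(
  deltas=[
    {"slide": [0,0,-50],"dr": [0,0,0],"claw": 0},
    {"slide": [0,0,-100],"dr": [0,0,0],"claw": 0},
    {"slide": [0,0,-150],"dr": [0,0,0],"claw": 0},
    {"slide": [0,0,-185],"dr": [0,0,0.1],"claw": 0},
    {"slide": [270,-73,-185],"dr": [0.003,-0.003,0.468],"claw": 0},
    {"slide": [270,-73,-185],"dr": [0.003,-0.003,0.468],"claw": 0},
    {"slide": [270,-73,-185],"dr": [0.003,-0.003,0.468],"claw": 0},
    {"slide": [270,-73,-185],"dr": [0.003,-0.003,0.468],"claw": 0},
    {"slide": [270,-73,-185],"dr": [0.003,-0.003,0.468],"claw": 0},
    {"slide": [270,-73,-185],"dr": [0.003,-0.003,0.468],"claw": 0},
    {"slide": [270,-73,-185],"dr": [0.003,-0.003,0.468],"claw": 0},
    {"slide": [270,-73,-185],"dr": [0.003,-0.003,0.468],"claw": 0},
  ],
)

```text
time: 8.8
tool_pos: [628.2, 33.5, 217.8]
ee_rot: [[0.999, 0.035, -0.005], [0.035, -0.999, 0.001], [-0.005, -0.001, -1.0]]
wrist_force: [-0.8, -0.2, -1.5]
gripper_width: 10.8
```

```bash
python3 -c "
from h import *
st();grab('wrist','w6.png');st();go(629.5,32,50,1.9)"
```

```text
t 8.8 pos [628.2  33.5 217.8] yaw 2.0 F [-0.8 -0.2 -1.5] w 10.8 q6 1.46
t 8.8 pos [627.8  32.7 218.1] yaw 2.0 F [ 0.9  0.2 -2.1] w 10.5 q6 1.46
slide [2.5, 0.8, 168.1] dr [-0.001, 0.005, 0.001] rows~3.4
```

View pics/w6.png

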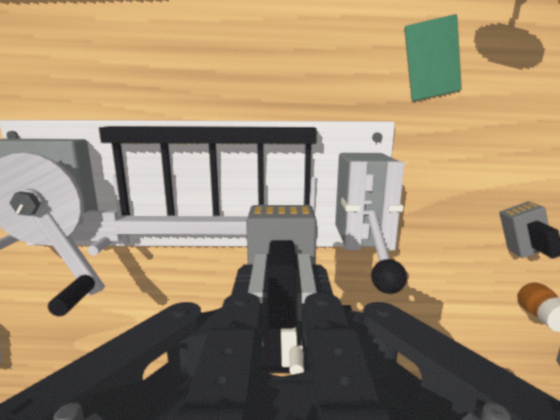

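The module is held square, centred at column 281. Descending to just above the floor.

>>> send_rows(
  deltas=[
    {"slide": [2,0.5,50],"dr": [0,0.003,0],"claw": 0},
    {"slide": [2,0.5,100],"dr": [0,0.003,0],"claw": 0},
    {"slide": [2,0.5,140],"dr": [0,0.003,0],"claw": 0},
    {"slide": [2,0.5,155],"dr": [0,0.003,0],"claw": 0},
    {"slide": [2,0.5,166],"dr": [0,0.003,0],"claw": 0},
    {"slide": [2,0.5,166],"dr": [0,0.003,0],"claw": 0},
    {"slide": [2,0.5,166],"dr": [0,0.003,0],"claw": 0},
    {"slide": [2,0.5,166],"dr": [0,0.003,0],"claw": 0},
  ],
)

```text
time: 9.65
tool_pos: [631.9, 32.3, 55.5]
ee_rot: [[0.999, 0.034, 0.004], [0.034, -0.999, 0.001], [0.004, -0.0, -1.0]]
wrist_force: [0.5, 0.6, -2.6]
gripper_width: 10.9
```

```bash
python3 -c "
from h import *
st();grab('wrist','w7.png');st()"
```

```text
t 9.7 pos [631.9  32.3  55.5] yaw 1.9 F [ 0.5  0.6 -2.6] w 10.9 q6 1.46
t 9.7 pos [631.7  32.4  55.2] yaw 1.9 F [ 0.   0.  -1.4] w 10.4 q6 1.46
```

View pics/w7.png

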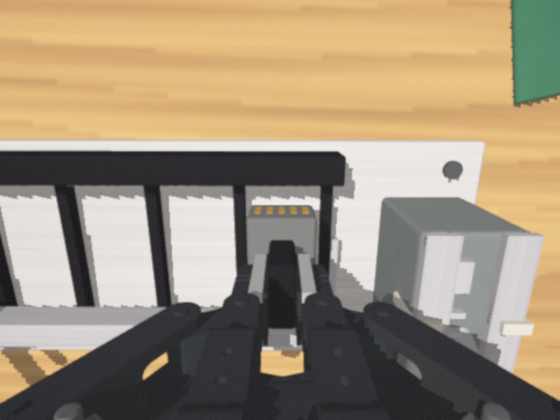

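The module is centred between the ribs at columns 240 and 327. I'll lower the rest and release.

>>> send_rows(
  deltas=[
    {"slide": [0,0,4],"dr": [0,0,0],"claw": 0},
    {"slide": [0,0,7],"dr": [0,0,0],"claw": 0},
    {"slide": [0,0,8],"dr": [0,0,0],"claw": 0},
    {"slide": [0,0,8],"dr": [0,0,0],"claw": 0},
  ],
)

```text
time: 10.1
tool_pos: [630.9, 32.7, 47.7]
ee_rot: [[0.999, 0.034, 0.001], [0.034, -0.999, 0.001], [0.001, -0.001, -1.0]]
wrist_force: [-6.3, 0.4, 14.1]
gripper_width: 10.6
```

>>> send_rows(
  deltas=[
    {"slide": [0,0,0],"dr": [0,0,0],"claw": 40},
    {"slide": [0,0,0],"dr": [0,0,0],"claw": 40},
    {"slide": [0,0,0],"dr": [0,0,0],"claw": 40},
    {"slide": [0,0,-50],"dr": [0,0,0],"claw": 40},
    {"slide": [0,0,-100],"dr": [0,0,0],"claw": 40},
    {"slide": [0,0,-130],"dr": [0,0,0],"claw": 40},
    {"slide": [0,0,-130],"dr": [0,0,0],"claw": 40},
    {"slide": [0,0,-130],"dr": [0,0,0],"claw": 40},
  ],
)

```text
time: 10.9
tool_pos: [630.4, 32.4, 175.4]
ee_rot: [[0.999, 0.034, 0.001], [0.034, -0.999, 0.001], [0.001, -0.001, -1.0]]
wrist_force: [0.4, 0.1, -0.7]
gripper_width: 34.1
```

```bash
python3 -c "
from h import *
tabs('w8.png');go(582.8,-230.7,200,24)"
```

```text
t 10.9 pos [630.4  32.4 175.4] yaw 1.9 F [ 0.4  0.1 -0.7] w 34.1 q6 1.46
tab px [281. 186.] xy [643.1  33.8] size [ 1.2 11. ] ang 88.0 z 57.1 box (array([641. ,  32.8]), array([51.9, 54.1]), 0.6)
slide [-55.5, 261.4, -26.5] dr [-0.001, 0.001, -0.385] rows~5.4
```

View pics/w8.png

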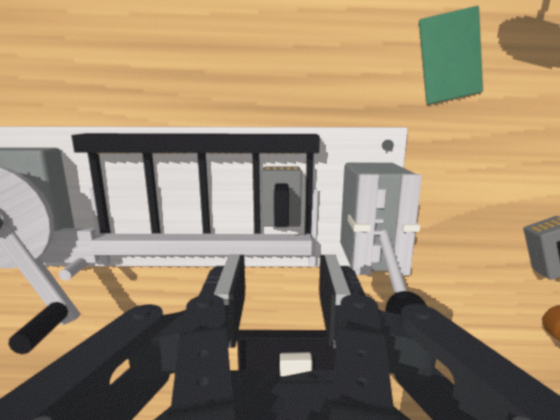

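Module A stands in the -72 bay at (281,200). Next is module D.

>>> send_rows(
  deltas=[
    {"slide": [-55,261,-26],"dr": [0,0,-0.385],"claw": 45},
    {"slide": [-55,261,-26],"dr": [0,0,-0.385],"claw": 45},
    {"slide": [-55,261,-26],"dr": [0,0,-0.385],"claw": 45},
    {"slide": [-55,261,-26],"dr": [0,0,-0.385],"claw": 45},
    {"slide": [-55,261,-26],"dr": [0,0,-0.385],"claw": 45},
    {"slide": [-55,261,-26],"dr": [0,0,-0.385],"claw": 45},
    {"slide": [-55,261,-26],"dr": [0,0,-0.385],"claw": 45},
    {"slide": [-55,261,-26],"dr": [0,0,-0.385],"claw": 45},
  ],
)

```text
time: 11.75
tool_pos: [582.7, -230.1, 198.1]
ee_rot: [[0.914, 0.405, -0.003], [0.405, -0.914, 0.003], [-0.002, -0.004, -1.0]]
wrist_force: [-0.7, 0.0, -0.3]
gripper_width: 38.8
```

```bash
python3 -c "
from h import *
tabs('w9.png');go(583,-230.8,30,24)"
```

```text
t 11.8 pos [ 582.7 -230.1  198.1] yaw 23.9 F [-0.7  0.  -0.3] w 38.8 q6 0.65
tab px [116.  68.] xy [621.1 -68.7] size [ 2.6 76.2] ang 2.3 z 56.7 box (array([621. , -68.7]), array([71.7,  1.9]), 1.9)
tab px [285. 194.] xy [ 583.2 -231.2] size [11.2 29.2] ang 24.4 z 55.7 box (array([ 583.2, -231.3]), array([49.8, 34. ]), 23.9)
tab px [404. 255.] xy [ 574. -356.] size [11.9 29. ] ang -55.7 z 55.5 box (array([ 574.1, -356.8]), array([34.7, 50.3]), 34.4)
tab px [320. 362.] xy [ 433.4 -337.8] size [11.3 21.9] ang -1.0 z 55.2 box (array([ 429.3, -338.3]), array([50.3, 33.9]), 2.2)
slide [-0.4, 2.1, 168.4] dr [-0.004, 0.002, -0.0] rows~3.4
```

View pics/w9.png

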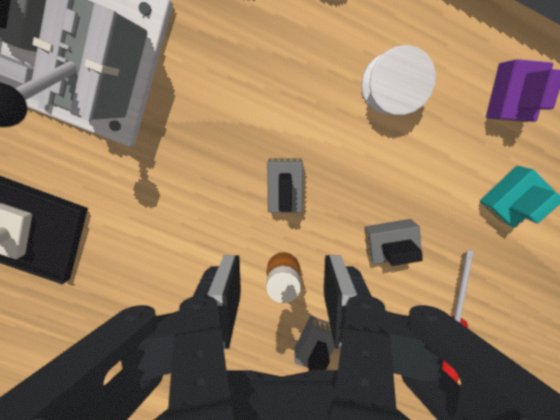

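Module D is at (583.2,-231.2), 24°. I'll descend and grip.

>>> send_rows(
  deltas=[
    {"slide": [0,2,50],"dr": [-0.003,0.002,0],"claw": 45},
    {"slide": [0,2,100],"dr": [-0.003,0.002,0],"claw": 45},
    {"slide": [0,2,150],"dr": [-0.003,0.002,0],"claw": 45},
    {"slide": [0,2,166],"dr": [-0.003,0.002,0],"claw": 45},
    {"slide": [0,2,166],"dr": [-0.003,0.002,0],"claw": 45},
    {"slide": [0,2,166],"dr": [-0.003,0.002,0],"claw": 45},
    {"slide": [0,2,166],"dr": [-0.003,0.002,0],"claw": 0},
    {"slide": [0,2,166],"dr": [-0.003,0.002,0],"claw": 0},
    {"slide": [0,2,166],"dr": [-0.003,0.002,0],"claw": 0},
    {"slide": [0,2,166],"dr": [-0.003,0.002,0],"claw": 0},
    {"slide": [0,2,166],"dr": [-0.003,0.002,0],"claw": 0},
  ],
  squeeze=60,
)

```text
time: 12.9
tool_pos: [586.6, -232.8, 37.6]
ee_rot: [[0.914, 0.407, 0.007], [0.407, -0.914, -0.003], [0.005, 0.006, -1.0]]
wrist_force: [0.1, 2.0, 6.7]
gripper_width: 10.8
```

```bash
python3 -c "
from h import *
st();go(628,80,220,1.9)"
```

```text
t 12.9 pos [ 586.6 -232.8   37.6] yaw 24.0 F [0.1 2.  6.7] w 10.8 q6 0.65
slide [166.0, -267.9, -183.0] dr [0.005, -0.006, 0.386] rows~7.3
```

>>> send_rows(
  deltas=[
    {"slide": [0,0,-50],"dr": [0,0,0],"claw": 0},
    {"slide": [0,0,-100],"dr": [0,0,0],"claw": 0},
    {"slide": [0,0,-150],"dr": [0,0,0],"claw": 0},
    {"slide": [0,0,-183],"dr": [0,0,0.1],"claw": 0},
    {"slide": [168,-268,-183],"dr": [0.005,-0.006,0.386],"claw": 0},
    {"slide": [168,-268,-183],"dr": [0.005,-0.006,0.386],"claw": 0},
    {"slide": [168,-268,-183],"dr": [0.005,-0.006,0.386],"claw": 0},
    {"slide": [168,-268,-183],"dr": [0.005,-0.006,0.386],"claw": 0},
    {"slide": [168,-268,-183],"dr": [0.005,-0.006,0.386],"claw": 0},
    {"slide": [168,-268,-183],"dr": [0.005,-0.006,0.386],"claw": 0},
    {"slide": [168,-268,-183],"dr": [0.005,-0.006,0.386],"claw": 0},
    {"slide": [168,-268,-183],"dr": [0.005,-0.006,0.386],"claw": 0},
  ],
)

```text
time: 14.1
tool_pos: [628.5, 84.2, 217.8]
ee_rot: [[0.999, 0.037, -0.004], [0.037, -0.999, 0.003], [-0.003, -0.003, -1.0]]
wrist_force: [0.6, -0.2, -1.4]
gripper_width: 10.4
```

>>> send_rows(
  deltas=[
    {"slide": [0,0,0],"dr": [0,0,0],"claw": 0},
    {"slide": [0,0,0],"dr": [0,0,0],"claw": 0},
  ],
)

```text
time: 14.3
tool_pos: [628.5, 79.7, 217.4]
ee_rot: [[1.0, 0.031, -0.004], [0.031, -1.0, 0.002], [-0.004, -0.002, -1.0]]
wrist_force: [-0.5, -0.4, -2.2]
gripper_width: 10.7
```

```bash
python3 -c "
from h import *
st();grab('wrist','w10.png');st();go(630,79.8,56,1.9)"
```

```text
t 14.3 pos [628.5  79.7 217.4] yaw 1.8 F [-0.5 -0.4 -2.2] w 10.7 q6 1.54
t 14.3 pos [628.6  79.6 217.4] yaw 1.8 F [ 1.3 -0.2 -1.7] w 10.6 q6 1.54
slide [2.1, 0.2, 161.4] dr [-0.002, 0.004, -0.002] rows~3.2
```

View pics/w10.png

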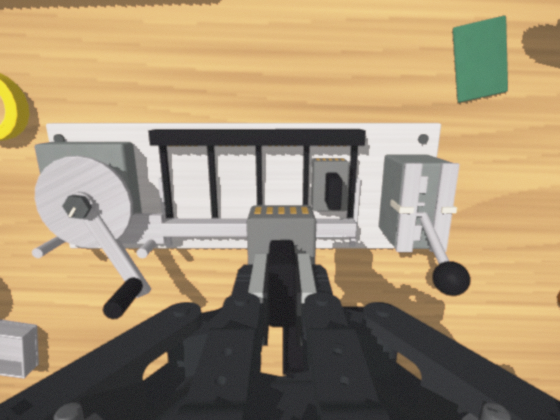

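It is held square and lined up with the second bay. Lowering.

>>> send_rows(
  deltas=[
    {"slide": [2,0,50],"dr": [0,0.003,-0.001],"claw": 0},
    {"slide": [2,0,100],"dr": [0,0.003,-0.001],"claw": 0},
    {"slide": [2,0,140],"dr": [0,0.003,-0.001],"claw": 0},
    {"slide": [2,0,155],"dr": [0,0.003,-0.001],"claw": 0},
    {"slide": [2,0,160],"dr": [0,0.003,-0.001],"claw": 0},
    {"slide": [2,0,160],"dr": [0,0.003,-0.001],"claw": 0},
    {"slide": [2,0,160],"dr": [0,0.003,-0.001],"claw": 0},
    {"slide": [2,0,160],"dr": [0,0.003,-0.001],"claw": 0},
  ],
)

```text
time: 15.15
tool_pos: [632.0, 81.7, 60.2]
ee_rot: [[0.999, 0.034, 0.004], [0.034, -0.999, 0.003], [0.004, -0.003, -1.0]]
wrist_force: [-0.4, -0.2, -2.9]
gripper_width: 10.8
```

```bash
python3 -c "
from h import *
st();grab('wrist','w11.png');st()"
```

```text
t 15.2 pos [632.   81.7  60.2] yaw 1.9 F [-0.4 -0.2 -2.9] w 10.8 q6 1.54
t 15.2 pos [631.6  81.8  59.8] yaw 1.9 F [ 0.4  0.4 -1.7] w 10.6 q6 1.54
```

View pics/w11.png

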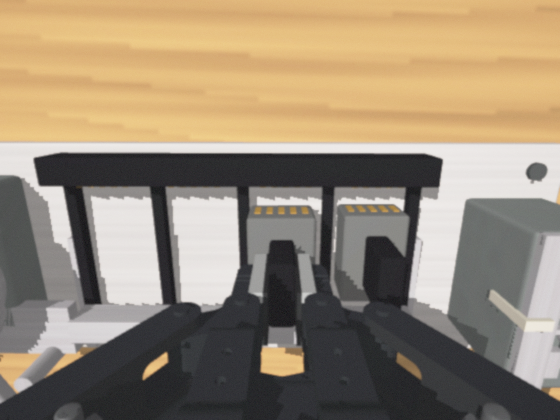

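Module centre is at column 281.5 and the rib midpoint at 285, so I'll shift 1.5 mm and then lower.

>>> send_rows(
  deltas=[
    {"slide": [0,1.5,2],"dr": [0,0,0],"claw": 0},
    {"slide": [0,1.5,6],"dr": [0,0,0],"claw": 0},
    {"slide": [0,1.5,9],"dr": [0,0,0],"claw": 0},
    {"slide": [0,1.5,11],"dr": [0,0,0],"claw": 0},
    {"slide": [0,1.5,11],"dr": [0,0,0],"claw": 0},
  ],
)

```text
time: 15.7
tool_pos: [630.4, 80.6, 49.7]
ee_rot: [[0.999, 0.034, -0.001], [0.034, -0.999, 0.003], [-0.001, -0.003, -1.0]]
wrist_force: [-10.6, 0.5, 19.4]
gripper_width: 10.9
```

>>> send_rows(
  deltas=[
    {"slide": [0,0,0],"dr": [0,0,0],"claw": 36},
    {"slide": [0,0,0],"dr": [0,0,0],"claw": 36},
    {"slide": [0,0,0],"dr": [0,0,0],"claw": 36},
    {"slide": [0,0,-50],"dr": [0,0,0],"claw": 36},
    {"slide": [0,0,-100],"dr": [0,0,0],"claw": 36},
    {"slide": [0,0,-140],"dr": [0,0,0],"claw": 36},
    {"slide": [0,0,-140],"dr": [0,0,0],"claw": 36},
    {"slide": [0,0,-140],"dr": [0,0,0],"claw": 36},
  ],
)

```text
time: 16.5
tool_pos: [630.9, 79.9, 187.4]
ee_rot: [[0.999, 0.034, 0.001], [0.034, -0.999, 0.003], [0.002, -0.003, -1.0]]
wrist_force: [-0.6, 0.1, -1.7]
gripper_width: 31.2
```

```bash
python3 -c "
from h import *
st();grab('wrist','w12.png');go(429.3,-338,210,2.2)"
```

```text
t 16.5 pos [630.9  79.9 187.4] yaw 1.9 F [-0.6  0.1 -1.7] w 31.2 q6 1.54
slide [-214.4, 410.9, -25.3] dr [-0.003, 0.002, -0.005] rows~9.3
```

View pics/w12.png

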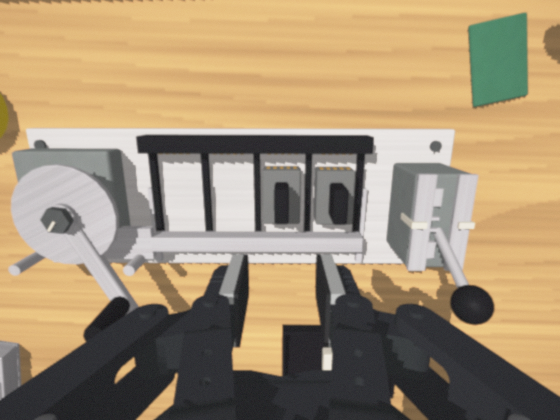

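Two modules are now in the bays. Next is module B, near (429,-338).

>>> send_rows(
  deltas=[
    {"slide": [-214,411,-25],"dr": [0,0,0],"claw": 45},
    {"slide": [-214,411,-25],"dr": [0,0,0],"claw": 45},
    {"slide": [-214,411,-25],"dr": [0,0,0],"claw": 45},
    {"slide": [-214,411,-25],"dr": [0,0,0],"claw": 45},
    {"slide": [-214,411,-25],"dr": [0,0,0],"claw": 45},
    {"slide": [-214,411,-25],"dr": [0,0,0],"claw": 45},
    {"slide": [-214,411,-25],"dr": [0,0,0],"claw": 45},
    {"slide": [-214,411,-25],"dr": [0,0,0],"claw": 45},
    {"slide": [-214,411,-25],"dr": [0,0,0],"claw": 45},
    {"slide": [-214,411,-25],"dr": [0,0,0],"claw": 45},
    {"slide": [-214,411,-25],"dr": [0,0,0],"claw": 45},
    {"slide": [-214,411,-25],"dr": [0,0,0],"claw": 45},
  ],
)

```text
time: 17.75
tool_pos: [429.7, -336.9, 208.5]
ee_rot: [[0.999, 0.033, -0.003], [0.033, -0.999, 0.006], [-0.003, -0.006, -1.0]]
wrist_force: [0.1, 0.6, 0.2]
gripper_width: 38.2
```

>>> send_rows(
  deltas=[
    {"slide": [0,0,0],"dr": [0,0,0],"claw": 45},
    {"slide": [0,0,0],"dr": [0,0,0],"claw": 45},
  ],
)

```text
time: 17.95
tool_pos: [430.8, -336.6, 209.9]
ee_rot: [[0.999, 0.036, -0.002], [0.036, -0.999, 0.003], [-0.001, -0.004, -1.0]]
wrist_force: [0.2, -0.4, 0.5]
gripper_width: 38.3
```

```bash
python3 -c "
from h import *
tabs('w13.png');st();go(429.3,-338,30,2.2)"
```

```text
t 17.9 pos [ 430.8 -336.6  209.9] yaw 2.1 F [ 0.2 -0.4  0.5] w 38.3 q6 0.73
tab px [316.  16.] xy [ 573.9 -356.9] size [12.1 30.4] ang -55.8 z 55.7 box (array([ 573.9, -356.9]), array([34.1, 50. ]), 33.8)
tab px [285. 193.] xy [ 429.  -338.9] size [11.6 29.2] ang 1.5 z 55.6 box (array([ 429. , -338.7]), array([49.3, 34. ]), 2.0)
t 18.0 pos [ 430.8 -336.8  210.1] yaw 2.1 F [ 0.  -0.2  1. ] w 38.6 q6 0.73
slide [-1.3, 1.7, 180.1] dr [-0.003, 0.001, -0.003] rows~3.6
```

View pics/w13.png

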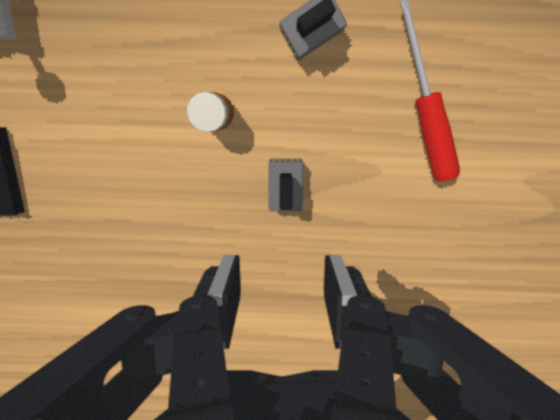

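Module B is at (429,-338.8), 2°.

>>> send_rows(
  deltas=[
    {"slide": [-1.5,2,50],"dr": [-0.003,0,0],"claw": 45},
    {"slide": [-1.5,2,100],"dr": [-0.003,0,0],"claw": 45},
    {"slide": [-1.5,2,150],"dr": [-0.003,0,0],"claw": 45},
    {"slide": [-1.5,2,178],"dr": [-0.003,0,0],"claw": 45},
    {"slide": [-1.5,2,178],"dr": [-0.003,0,0],"claw": 45},
    {"slide": [-1.5,2,178],"dr": [-0.003,0,0],"claw": 45},
    {"slide": [-1.5,2,178],"dr": [-0.003,0,0],"claw": 0},
    {"slide": [-1.5,2,178],"dr": [-0.003,0,0],"claw": 0},
    {"slide": [-1.5,2,178],"dr": [-0.003,0,0],"claw": 0},
    {"slide": [-1.5,2,178],"dr": [-0.003,0,0],"claw": 0},
    {"slide": [-1.5,2,178],"dr": [-0.003,0,0],"claw": 0},
  ],
  squeeze=60,
)

```text
time: 19.1
tool_pos: [429.9, -340.8, 34.7]
ee_rot: [[0.999, 0.034, 0.002], [0.034, -0.999, -0.003], [0.002, 0.003, -1.0]]
wrist_force: [-0.2, 2.4, 7.4]
gripper_width: 10.8
```

```bash
python3 -c "
from h import *
st();go(628,127.5,220,1.9)"
```

```text
t 19.1 pos [ 429.9 -340.8   34.7] yaw 1.9 F [-0.2  2.4  7.4] w 10.8 q6 0.72
slide [214.2, -460.8, -186.3] dr [0.003, -0.002, 0.001] rows~10.8
```

>>> send_rows(
  deltas=[
    {"slide": [0,0,-50],"dr": [0,0,0],"claw": 0},
    {"slide": [0,0,-100],"dr": [0,0,0],"claw": 0},
    {"slide": [10,-20,-145],"dr": [0,0,0],"claw": 0},
    {"slide": [214,-461,-188],"dr": [0,0,0],"claw": 0},
    {"slide": [214,-461,-188],"dr": [0,0,0],"claw": 0},
    {"slide": [214,-461,-188],"dr": [0,0,0],"claw": 0},
    {"slide": [214,-461,-188],"dr": [0,0,0],"claw": 0},
    {"slide": [214,-461,-188],"dr": [0,0,0],"claw": 0},
    {"slide": [214,-461,-188],"dr": [0,0,0],"claw": 0},
    {"slide": [214,-461,-188],"dr": [0,0,0],"claw": 0},
    {"slide": [214,-461,-188],"dr": [0,0,0],"claw": 0},
    {"slide": [214,-461,-188],"dr": [0,0,0],"claw": 0},
  ],
)

```text
time: 20.3
tool_pos: [612.7, 95.5, 217.4]
ee_rot: [[0.999, 0.034, -0.0], [0.034, -0.999, -0.001], [-0.0, 0.001, -1.0]]
wrist_force: [1.4, -0.9, -1.2]
gripper_width: 10.7
```

```bash
python3 -c "
from h import *
st()"
```

```text
t 20.3 pos [612.7  95.5 217.4] yaw 1.9 F [ 1.4 -0.9 -1.2] w 10.7 q6 1.57
```

>>> send_rows(
  deltas=[
    {"slide": [0,0,0],"dr": [0,0,0],"claw": 0},
    {"slide": [0,0,0],"dr": [0,0,0],"claw": 0},
  ],
)

```text
time: 20.5
tool_pos: [612.2, 94.8, 216.8]
ee_rot: [[0.999, 0.036, -0.001], [0.036, -0.999, -0.001], [-0.001, 0.001, -1.0]]
wrist_force: [0.5, -0.2, -1.8]
gripper_width: 11.2
```

```bash
python3 -c "
from h import *
st();go(627.5,127.6,55,1.9)"
```

```text
t 20.5 pos [612.2  94.8 216.8] yaw 2.1 F [ 0.5 -0.2 -1.8] w 11.2 q6 1.56
slide [16.7, -32.4, 161.7] dr [0.001, 0.001, 0.003] rows~3.3
```

>>> send_rows(
  deltas=[
    {"slide": [16.5,-32.5,40],"dr": [0,0,0.002],"claw": 0},
    {"slide": [16.5,-32.5,70],"dr": [0,0,0.002],"claw": 0},
    {"slide": [16.5,-32.5,110],"dr": [0,0,0.002],"claw": 0},
    {"slide": [16.5,-32.5,140],"dr": [0,0,0.002],"claw": 0},
    {"slide": [16.5,-32.5,157],"dr": [0,0,0.002],"claw": 0},
    {"slide": [16.5,-32.5,157],"dr": [0,0,0.002],"claw": 0},
    {"slide": [16.5,-32.5,157],"dr": [0,0,0.002],"claw": 0},
    {"slide": [16.5,-32.5,157],"dr": [0,0,0.002],"claw": 0},
  ],
)

```text
time: 21.3
tool_pos: [629.4, 126.2, 62.4]
ee_rot: [[1.0, 0.031, 0.003], [0.031, -1.0, -0.0], [0.003, 0.0, -1.0]]
wrist_force: [-0.2, 0.3, -0.7]
gripper_width: 10.5
```

```bash
python3 -c "
from h import *
st();grab('wrist','w14.png');st()"
```

```text
t 21.3 pos [629.4 126.2  62.4] yaw 1.8 F [-0.2  0.3 -0.7] w 10.5 q6 1.62
t 21.4 pos [629.4 126.4  62.4] yaw 1.8 F [ 1.1  0.  -1.6] w 10.6 q6 1.62
```

View pics/w14.png

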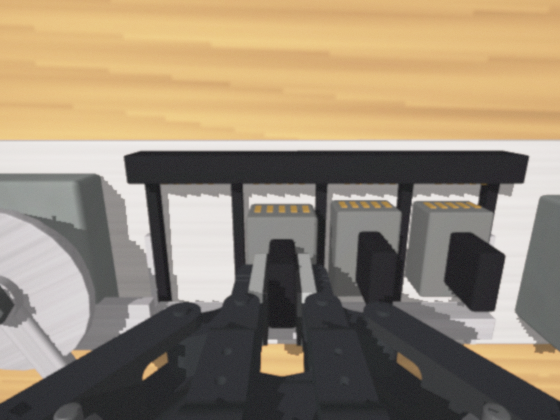

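Module centre 281.5 against rib midpoint 279.5: shift 1 mm and lower 15.

>>> send_rows(
  deltas=[
    {"slide": [0,-1,4],"dr": [0,0,0],"claw": 0},
    {"slide": [0,-1,8],"dr": [0,0,0],"claw": 0},
    {"slide": [0,-1,12],"dr": [0,0,0],"claw": 0},
    {"slide": [0,-1,15],"dr": [0,0,0],"claw": 0},
    {"slide": [0,-1,15],"dr": [0,0,0],"claw": 0},
    {"slide": [0,-1,15],"dr": [0,0,0],"claw": 0},
  ],
)

```text
time: 21.95
tool_pos: [627.5, 127.8, 46.7]
ee_rot: [[0.999, 0.032, -0.001], [0.032, -0.999, -0.0], [-0.001, 0.0, -1.0]]
wrist_force: [-6.9, -0.4, 14.4]
gripper_width: 10.7
```

>>> send_rows(
  deltas=[
    {"slide": [0,0,0],"dr": [0,0,0],"claw": 36},
    {"slide": [0,0,0],"dr": [0,0,0],"claw": 36},
    {"slide": [0,0,0],"dr": [0,0,0],"claw": 36},
    {"slide": [0,0,-50],"dr": [0,0,0],"claw": 36},
    {"slide": [0,0,-100],"dr": [0,0,0],"claw": 36},
    {"slide": [0,0,-140],"dr": [0,0,0],"claw": 36},
    {"slide": [0,0,-140],"dr": [0,0,0],"claw": 36},
    {"slide": [0,0,-140],"dr": [0,0,0],"claw": 36},
  ],
)

```text
time: 22.75
tool_pos: [628.4, 127.6, 185.9]
ee_rot: [[0.999, 0.032, 0.002], [0.032, -0.999, -0.0], [0.002, 0.0, -1.0]]
wrist_force: [-1.8, -0.3, 0.4]
gripper_width: 31.1
```

```bash
python3 -c "
from h import *
st();grab('wrist','w15.png');go(574,-356.9,210,-55.8)"
```

```text
t 22.8 pos [628.4 127.6 185.9] yaw 1.8 F [-1.8 -0.3  0.4] w 31.1 q6 1.62
slide [-68.6, 482.5, -25.8] dr [0.001, 0.002, 1.006] rows~9.8
```

View pics/w15.png

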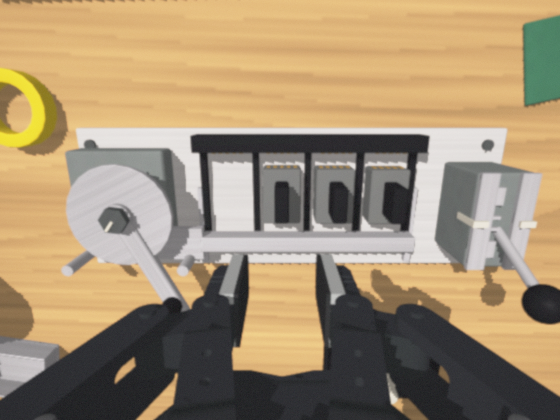

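Three modules are in their bays. Module C comes next.

>>> send_rows(
  deltas=[
    {"slide": [-69,482,-26],"dr": [0,0,1.006],"claw": 45},
    {"slide": [-69,482,-26],"dr": [0,0,1.006],"claw": 45},
    {"slide": [-69,482,-26],"dr": [0,0,1.006],"claw": 45},
    {"slide": [-69,482,-26],"dr": [0,0,1.006],"claw": 45},
    {"slide": [-69,482,-26],"dr": [0,0,1.006],"claw": 45},
    {"slide": [-69,482,-26],"dr": [0,0,1.006],"claw": 45},
    {"slide": [-69,482,-26],"dr": [0,0,1.006],"claw": 45},
    {"slide": [-69,482,-26],"dr": [0,0,1.006],"claw": 45},
    {"slide": [-69,482,-26],"dr": [0,0,1.006],"claw": 45},
    {"slide": [-69,482,-26],"dr": [0,0,1.006],"claw": 45},
    {"slide": [-69,482,-26],"dr": [0,0,1.006],"claw": 45},
    {"slide": [-69,482,-26],"dr": [0,0,1.006],"claw": 45},
  ],
)

```text
time: 24.0
tool_pos: [572.6, -356.4, 207.8]
ee_rot: [[0.56, -0.828, -0.005], [-0.828, -0.56, 0.003], [-0.005, 0.002, -1.0]]
wrist_force: [0.1, 0.7, -0.5]
gripper_width: 38.8
```

>>> send_rows(
  deltas=[
    {"slide": [0,0,0],"dr": [0,0,0],"claw": 45},
    {"slide": [0,0,0],"dr": [0,0,0],"claw": 45},
  ],
)

```text
time: 24.2
tool_pos: [574.1, -354.6, 209.9]
ee_rot: [[0.563, -0.826, -0.002], [-0.826, -0.563, 0.001], [-0.002, 0.001, -1.0]]
wrist_force: [0.5, 0.4, -0.8]
gripper_width: 38.1
```

```bash
python3 -c "
from h import *
tabs('w16.png');st();go(574,-356.9,30,-55.8)"
```

```text
t 24.2 pos [ 574.1 -354.6  209.9] yaw -55.7 F [ 0.5  0.4 -0.8] w 38.1 q6 1.87
tab px [146.  42.] xy [ 733.7 -394.1] size [0.9 9.2] ang -71.4 z 52.0 box (array([ 745.5, -390.1]), array([45.6, 34.1]), 19.2)
tab px [283. 188.] xy [ 574.5 -357.6] size [10.9 29. ] ang -55.8 z 55.6 box (array([ 574.2, -357.3]), array([33.4, 50. ]), 33.6)
tab px [106. 380.] xy [612.6 -69. ] size [1.8 3. ] ang 10.0 z 52.2 box (array([609.4, -69.1]), array([3.3, 7.9]), 84.5)
t 24.2 pos [ 574.3 -354.7  210.4] yaw -55.7 F [ 0.3 -1.   0.2] w 38.8 q6 1.87
slide [1.9, 1.3, 180.4] dr [0.001, 0.001, 0.002] rows~3.6
```

View pics/w16.png

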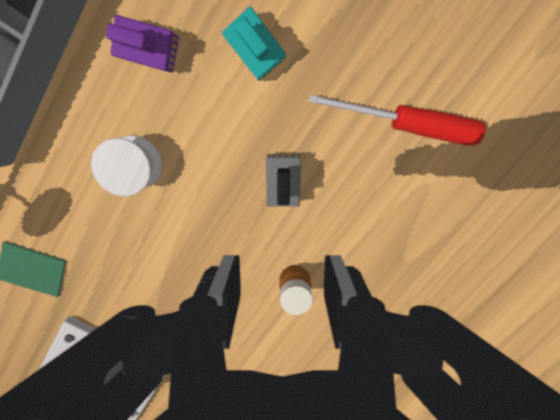

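Module C is at (574.3,-357.4), -55.8°.

>>> send_rows(
  deltas=[
    {"slide": [2,1.3,50],"dr": [0,0,0],"claw": 45},
    {"slide": [2,1.3,100],"dr": [0,0,0],"claw": 45},
    {"slide": [2,1.3,150],"dr": [0,0,0],"claw": 45},
    {"slide": [2,1.3,178],"dr": [0,0,0],"claw": 45},
    {"slide": [2,1.3,178],"dr": [0,0,0],"claw": 45},
    {"slide": [2,1.3,178],"dr": [0,0,0],"claw": 45},
    {"slide": [2,1.3,178],"dr": [0,0,0],"claw": 0},
    {"slide": [2,1.3,178],"dr": [0,0,0],"claw": 0},
    {"slide": [2,1.3,178],"dr": [0,0,0],"claw": 0},
    {"slide": [2,1.3,178],"dr": [0,0,0],"claw": 0},
    {"slide": [2,1.3,178],"dr": [0,0,0],"claw": 0},
  ],
  squeeze=60,
)

```text
time: 25.35
tool_pos: [576.1, -360.1, 36.5]
ee_rot: [[0.562, -0.827, 0.004], [-0.827, -0.562, -0.004], [0.005, -0.001, -1.0]]
wrist_force: [1.0, 1.2, 7.3]
gripper_width: 10.6
```

```bash
python3 -c "
from h import *
st();go(627,175.5,220,1.9)"
```

```text
t 25.4 pos [ 576.1 -360.1   36.5] yaw -55.8 F [1.  1.2 7.3] w 10.6 q6 1.87
slide [-413.5, -343.3, -185.2] dr [0.002, -0.005, -1.007] rows~11.4
```

>>> send_rows(
  deltas=[
    {"slide": [0,0,-50],"dr": [0,0,0],"claw": 0},
    {"slide": [0,0,-100],"dr": [0,0,0],"claw": 0},
    {"slide": [-10,-10,-148],"dr": [0,0,0],"claw": 0},
    {"slide": [-414,-343,-187],"dr": [0,0,-1.007],"claw": 0},
    {"slide": [-414,-343,-187],"dr": [0,0,-1.007],"claw": 0},
    {"slide": [-414,-343,-187],"dr": [0,0,-1.007],"claw": 0},
    {"slide": [-414,-343,-187],"dr": [0,0,-1.007],"claw": 0},
    {"slide": [-414,-343,-187],"dr": [0,0,-1.007],"claw": 0},
    {"slide": [-414,-343,-187],"dr": [0,0,-1.007],"claw": 0},
    {"slide": [-414,-343,-187],"dr": [0,0,-1.007],"claw": 0},
    {"slide": [-414,-343,-187],"dr": [0,0,-1.007],"claw": 0},
    {"slide": [-414,-343,-187],"dr": [0,0,-1.007],"claw": 0},
  ],
)

```text
time: 26.55
tool_pos: [618.2, 103.9, 215.3]
ee_rot: [[0.999, 0.033, 0.001], [0.033, -0.999, -0.0], [0.001, 0.001, -1.0]]
wrist_force: [1.2, -0.7, -2.0]
gripper_width: 10.5
```

```bash
python3 -c "
from h import *
st();go(627,175.5,210,1.9)"
```

```text
t 26.6 pos [618.2 103.9 215.3] yaw 1.9 F [ 1.2 -0.7 -2. ] w 10.5 q6 1.58
slide [11.1, -71.3, 5.3] dr [0.001, -0.001, -0.0] rows~1.4
```

>>> send_rows(
  deltas=[
    {"slide": [11,-71,5],"dr": [0,0,0],"claw": 0},
    {"slide": [11,-71,5],"dr": [0,0,0],"claw": 0},
    {"slide": [11,-71,50],"dr": [0,0,0],"claw": 0},
    {"slide": [11,-71,90],"dr": [0,0,0],"claw": 0},
    {"slide": [11,-71,130],"dr": [0,0,0],"claw": 0},
    {"slide": [11,-71,153],"dr": [0,0,0],"claw": 0},
    {"slide": [11,-71,153],"dr": [0,0,0],"claw": 0},
    {"slide": [11,-71,153],"dr": [0,0,0],"claw": 0},
    {"slide": [11,-71,153],"dr": [0,0,0],"claw": 0},
  ],
)

```text
time: 27.45
tool_pos: [628.8, 173.4, 64.0]
ee_rot: [[0.999, 0.033, 0.003], [0.033, -0.999, 0.0], [0.003, -0.0, -1.0]]
wrist_force: [0.3, 1.2, -1.3]
gripper_width: 10.7
```

```bash
python3 -c "
from h import *
st();grab('wrist','w17.png');st()"
```

```text
t 27.4 pos [628.8 173.4  64. ] yaw 1.9 F [ 0.3  1.2 -1.3] w 10.7 q6 1.69
t 27.5 pos [628.9 173.5  64.1] yaw 1.9 F [ 0.2 -0.  -1. ] w 10.9 q6 1.69
```

View pics/w17.png

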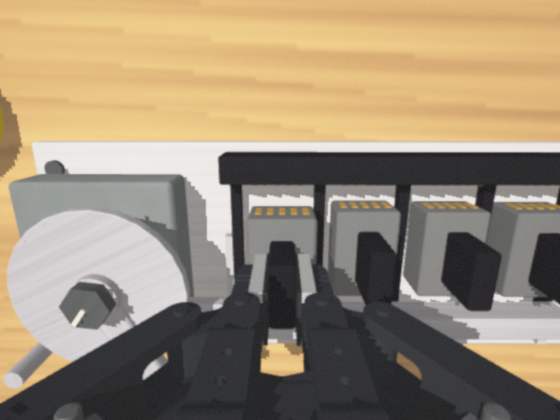

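Shift 1.5 mm towards +y, lower and release.

>>> send_rows(
  deltas=[
    {"slide": [0,-1.5,4],"dr": [0,0,0],"claw": 0},
    {"slide": [0,-1.5,8],"dr": [0,0,0],"claw": 0},
    {"slide": [0,-1.5,12],"dr": [0,0,0],"claw": 0},
    {"slide": [0,-1.5,15],"dr": [0,0,0],"claw": 0},
    {"slide": [0,-1.5,15],"dr": [0,0,0],"claw": 0},
    {"slide": [0,-1.5,15],"dr": [0,0,0],"claw": 0},
  ],
)

```text
time: 28.1
tool_pos: [626.9, 174.9, 48.6]
ee_rot: [[0.999, 0.033, -0.001], [0.033, -0.999, -0.0], [-0.001, 0.0, -1.0]]
wrist_force: [-8.5, -1.3, 15.0]
gripper_width: 10.5
```

>>> send_rows(
  deltas=[
    {"slide": [0,0,0],"dr": [0,0,0],"claw": 33},
    {"slide": [0,0,0],"dr": [0,0,0],"claw": 33},
    {"slide": [0,0,0],"dr": [0,0,0],"claw": 33},
    {"slide": [0,0,-50],"dr": [0,0,0],"claw": 33},
    {"slide": [0,0,-100],"dr": [0,0,0],"claw": 33},
    {"slide": [-50,0,-150],"dr": [0,0,0],"claw": 33},
    {"slide": [-70,0,-180],"dr": [0,0,0],"claw": 33},
    {"slide": [-70,0,-180],"dr": [0,0,0],"claw": 33},
    {"slide": [-70,0,-180],"dr": [0,0,0],"claw": 33},
  ],
)

```text
time: 29.0
tool_pos: [557.5, 172.8, 228.3]
ee_rot: [[0.999, 0.033, 0.003], [0.033, -0.999, 0.0], [0.003, -0.0, -1.0]]
wrist_force: [0.8, -0.4, -0.9]
gripper_width: 28.4
```

```bash
python3 -c "
from h import *
st();grab('wrist','w18.png');grab('side','s18.png');l=L('wrist');c=l.cloud()
"
```

```text
t 29.0 pos [557.5 172.8 228.3] yaw 1.9 F [ 0.8 -0.4 -0.9] w 28.4 q6 1.70
```

View pics/w18.png

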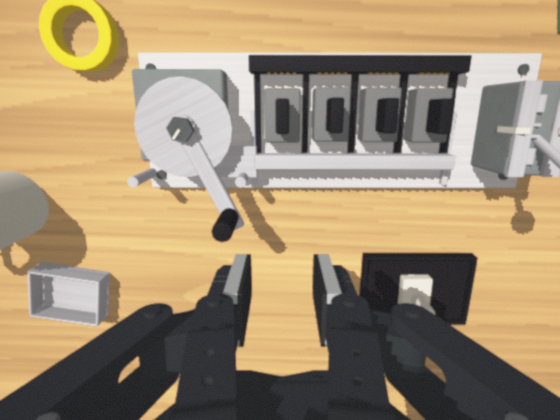

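View pics/s18.png

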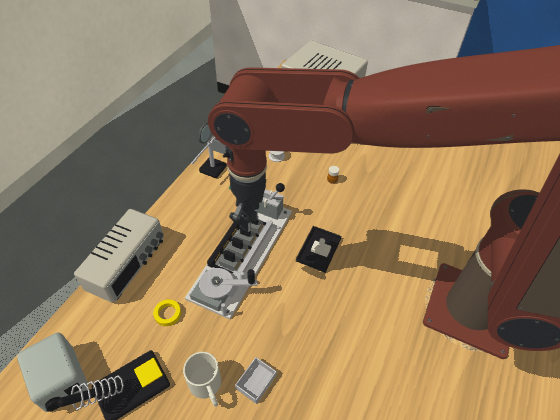

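All four modules stand in their bays at (282,115), (334,115), (386,115) and (433,113), and the blank is in the tray. Now I'll measure the ratchet knob, seen at (226,225).

```bash
cat >> h.py <<'E'
th0=0.0335;O=np.array([615.05,103.24]);ux=np.array([np.cos(th0),np.sin(th0)]);uy=np.array([-np.sin(th0),np.cos(th0)])
F=lambda x,y:O+x*ux+y*uy
inv=lambda p:np.array([(np.array(p[:2])-O)@ux,(np.array(p[:2])-O)@uy])
B=F(0,160)
def hk(t,r=90): return B+r*(-np.cos(t)*ux+np.sin(t)*uy)
def knob(n='wrist'):
    l=L(n);c=l.cloud();hsv=cv2.cvtColor(l.im,cv2.COLOR_RGB2HSV)
    d=np.hypot(c[...,0]-B[0],c[...,1]-B[1])
    m=(abs(d-90)<16)&(c[...,2]>100)&(c[...,2]<113)&(hsv[...,2]<90)
    q=c[m];p=cv2.minAreaRect(q[:,:2].astype(np.float32))
    v=inv(p[0])-[0,160];print('knob',len(q),np.round(p[0],1),np.round(p[1],1),'r %.1f th %.3f'%(np.hypot(*v),np.arctan2(v[1],-v[0])))
    return p[0]
def jaw(n='wrist'):
    l=L(n);c=l.cloud();f=(c[...,:2]-O)
    X=f@ux;Y=f@uy;m=(c[...,2]>37.5)&(c[...,2]<43)&(abs(Y)<85)&(X>-60)&(X<12)
    q=X[m];print('jaw top x pct',len(q),np.percentile(q,[3,50,97]).round(1))
E
python3 -c "
from h import *
p=knob();jaw();
for t in(-.68,-.4,0,.4,.68):print(t,hk(t).round(1))
go(p[0],p[1],160,1.9);go(p[0],p[1],70,1.9)"
```

```text
knob 325 [531.3 221.7] [15.5 15.5] r 88.7 th -0.453
jaw top x pct 4083 [-39.6 -28.7   9.7]
-0.68 [541.6 204.2]
-0.4 [528.  225.3]
0 [519.7 260.1]
0.4 [525.7 295.4]
0.68 [537.9 317.4]
slide [-23.7, -50.2, 64.9] dr [0.001, 0.002, -0.0] rows~1.7
slide [-23.5, -50.2, 154.9] dr [0.001, 0.002, -0.0] rows~3.3
```

>>> send_rows(
  deltas=[
    {"slide": [-23.5,-50,60],"dr": [0,0,0],"claw": 42},
    {"slide": [-23.5,-50,60],"dr": [0,0,0],"claw": 42},
    {"slide": [-23.5,-50,60],"dr": [0,0,0],"claw": 42},
    {"slide": [-23.5,-50,60],"dr": [0,0,0],"claw": 42},
  ],
)

```text
time: 29.5
tool_pos: [531.0, 221.3, 163.9]
ee_rot: [[0.999, 0.034, -0.005], [0.034, -0.999, -0.002], [-0.005, 0.002, -1.0]]
wrist_force: [0.7, 0.5, 1.1]
gripper_width: 35.8
```

```bash
python3 -c "
from h import *
st();go(531.3,221.7,70,1.9)"
```

```text
t 29.5 pos [531.  221.3 163.9] yaw 1.9 F [0.7 0.5 1.1] w 35.8 q6 1.80
slide [0.7, -0.5, 93.8] dr [0.002, 0.005, 0.001] rows~1.9
```

>>> send_rows(
  deltas=[
    {"slide": [0.5,-0.5,40],"dr": [0,0.003,0],"claw": 42},
    {"slide": [0.5,-0.5,80],"dr": [0,0.003,0],"claw": 42},
    {"slide": [0.5,-0.5,94],"dr": [0,0.003,0],"claw": 42},
    {"slide": [0.5,-0.5,94],"dr": [0,0.003,0],"claw": 25},
    {"slide": [0.5,-0.5,94],"dr": [0,0.003,0],"claw": 25},
    {"slide": [0.5,-0.5,94],"dr": [0,0.003,0],"claw": 25},
  ],
  squeeze=30,
)

```text
time: 30.1
tool_pos: [534.3, 222.4, 74.8]
ee_rot: [[0.999, 0.032, 0.006], [0.032, -0.999, 0.001], [0.006, -0.001, -1.0]]
wrist_force: [-0.2, -0.7, -0.7]
gripper_width: 21.5
```

```bash
python3 -c "
from h import *
st();s=arm.read_state();v=inv(s['tool_pos'])-[0,160];print('r th',np.hypot(*v),np.arctan2(v[1],-v[0]))
# deltas from hk(-0.453) for arc in tool axes (tool x~ux, y~-uy)
for t in np.arange(-.7,.71,.1):
    d=hk(t,89)-s['tool_pos'][:2];print('%.2f'%t,np.round([d@ux,-(d@uy)],1))"
```

```text
t 30.1 pos [534.3 222.4  74.8] yaw 1.9 F [-0.2 -0.7 -0.7] w 21.5 q6 1.80
r th 85.64668043459493 -0.4618213547194648
-0.70 [ 8.6 19.2]
-0.60 [ 3.2 12.1]
-0.50 [-1.4  4.5]
-0.40 [-5.3 -3.5]
-0.30 [ -8.4 -11.9]
-0.20 [-10.6 -20.5]
-0.10 [-11.9 -29.3]
-0.00 [-12.3 -38.2]
0.10 [-11.9 -47. ]
0.20 [-10.6 -55.8]
0.30 [ -8.4 -64.5]
0.40 [ -5.3 -72.8]
0.50 [ -1.4 -80.8]
0.60 [  3.2 -88.4]
0.70 [  8.6 -95.5]
```

Starting with one back swing and one driving swing.

>>> send_rows(
  deltas=[
    {"slide": [3.2,12,0],"dr": [0,0,0],"claw": 25},
    {"slide": [8.6,19,0],"dr": [0,0,0],"claw": 25},
    {"slide": [8.6,19,0],"dr": [0,0,0],"claw": 25},
    {"slide": [-1.4,4.5,0],"dr": [0,0,0],"claw": 25},
    {"slide": [-8.4,-12,0],"dr": [0,0,0],"claw": 25},
    {"slide": [-12,-29,0],"dr": [0,0,0],"claw": 25},
    {"slide": [-12,-47,0],"dr": [0,0,0],"claw": 25},
    {"slide": [-8.4,-64.5,0],"dr": [0,0,0],"claw": 25},
    {"slide": [-1.4,-81,0],"dr": [0,0,0],"claw": 25},
    {"slide": [8.6,-95.5,0],"dr": [0,0,0],"claw": 25},
    {"slide": [8.6,-95.5,0],"dr": [0,0,0],"claw": 25},
    {"slide": [8.6,-95.5,0],"dr": [0,0,0],"claw": 25},
  ],
)

```text
time: 31.3
tool_pos: [536.7, 317.3, 71.4]
ee_rot: [[0.999, 0.033, 0.0], [0.033, -0.999, -0.002], [0.0, 0.002, -1.0]]
wrist_force: [-2.0, -2.2, -1.7]
gripper_width: 21.4
```

```bash
python3 -c "
from h import *
st();s=arm.read_state();v=inv(s['tool_pos'])-[0,160];print('r th',np.hypot(*v),np.arctan2(v[1],-v[0]))
grab('wrist','w19.png');jaw()
for t in np.arange(.7,-.71,-.2):
    d=hk(t,89)-s['tool_pos'][:2];print('%.2f'%t,np.round([d@ux,-(d@uy)],1))"
```

```text
t 31.3 pos [536.7 317.3  71.4] yaw 1.9 F [-2.  -2.2 -1.7] w 21.4 q6 1.95
r th 90.87705618462873 0.6716665521664326
jaw top x pct 1022 [-31.7 -19.8   9.6]
0.70 [ 3.1 -0.8]
0.50 [-7.  13.9]
0.30 [-13.9  30.3]
0.10 [-17.4  47.7]
-0.10 [-17.4  65.4]
-0.30 [-13.9  82.9]
-0.50 [-7.  99.2]
-0.70 [  3.1 113.9]
```

View pics/w19.png

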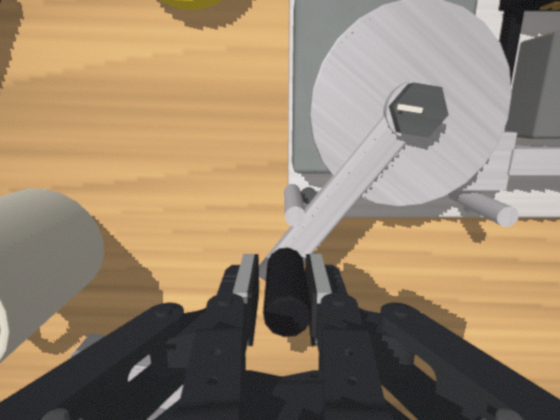

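The knob is caged at (286,290) and the handle is at the + stop. Now for repeated full cycles.

>>> send_rows(
  deltas=[
    {"slide": [-13.9,22.7,0],"dr": [0,0,0],"claw": 25},
    {"slide": [-20.5,48.4,0],"dr": [0,0,0],"claw": 25},
    {"slide": [-19.2,75,0],"dr": [0,0,0],"claw": 25},
    {"slide": [-10,100,0],"dr": [0,0,0],"claw": 25},
    {"slide": [0,114.7,0],"dr": [0,0,0],"claw": 25},
    {"slide": [0,114.7,0],"dr": [0,0,0],"claw": 25},
    {"slide": [-13.9,92,0],"dr": [0,0,0],"claw": 25},
    {"slide": [-20.5,66.2,0],"dr": [0,0,0],"claw": 25},
    {"slide": [-19.2,39.7,0],"dr": [0,0,0],"claw": 25},
    {"slide": [-10,14.7,0],"dr": [0,0,0],"claw": 25},
    {"slide": [0,0,0],"dr": [0,0,0],"claw": 25},
    {"slide": [0,0,0],"dr": [0,0,0],"claw": 25},
  ],
)

```text
time: 32.55
tool_pos: [536.9, 317.4, 71.4]
ee_rot: [[0.999, 0.034, -0.001], [0.034, -0.999, -0.004], [-0.001, 0.004, -1.0]]
wrist_force: [-3.6, -5.1, 0.4]
gripper_width: 21.4
```

```bash
python3 -c "
from h import *
st();s=arm.read_state();v=inv(s['tool_pos'])-[0,160];print('r th',np.hypot(*v),np.arctan2(v[1],-v[0]))
grab('wrist','w20.png')"
```

```text
t 32.5 pos [536.9 317.4  71.4] yaw 1.9 F [-3.6 -5.1  0.4] w 21.4 q6 1.95
r th 90.74282418355847 0.6739743393486161
```

View pics/w20.png

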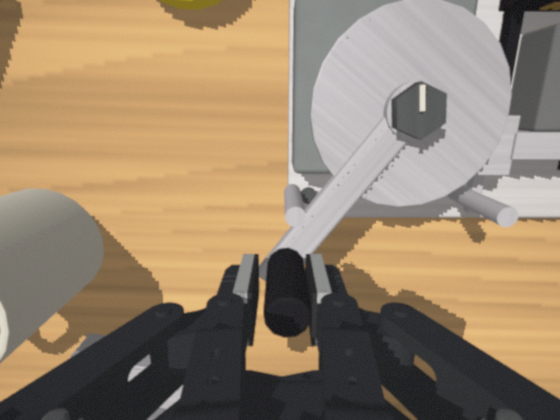

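```bash
cat >> h.py <<'E'
def jaw2(n='wrist'):
    l=L(n);c=l.cloud();f=(c[...,:2]-O);hsv=cv2.cvtColor(l.im,cv2.COLOR_RGB2HSV)
    X=f@ux;Y=f@uy;m=(c[...,2]>36)&(c[...,2]<44)&(Y>-97)&(Y<97)&(X>-60)&(X<12)&(hsv[...,2]>110)&(hsv[...,1]<40)
    h,e=np.histogram(X[m],bins=np.arange(-60,14,2));print('jaw',[(int(e[i]),int(h[i])) for i in range(len(h)) if h[i]>3],'z med',np.median(c[...,2][m]) if m.any() else None)
E
python3 -c "
from h import *
jaw2();grab('side');jaw2('side')
l=L('wrist');print([l.pt(*p).round(1) for p in((418,109),(422,88),(530,140),(530,118))])"
```

```text
jaw [(-24, 161), (-22, 156), (-20, 168), (-18, 165), (-16, 163), (-14, 157), (-12, 179), (-10, 30), (-8, 96), (-6, 93), (-4, 90), (-2, 85), (0, 103), (2, 77), (4, 75), (6, 71), (8, 82), (10, 67)] z med 39.000471474439294
jaw [] z med None
[array([610.7, 265.3,  70.9]), array([618.6, 265.6,  72.6]), array([598. , 193.9,  39.2]), array([608.6, 192.7,  33.8])]
```

The jaw now spans fixture x -24 to -10, which puts the bolt near 3.0. The next drive could reach the hard stop, so I'll go in small steps.

>>> send_rows(
  deltas=[
    {"slide": [-13.9,22.7,0],"dr": [0,0,0],"claw": 25},
    {"slide": [-20.5,48.4,0],"dr": [0,0,0],"claw": 25},
    {"slide": [-19.2,75,0],"dr": [0,0,0],"claw": 25},
    {"slide": [-10,100,0],"dr": [0,0,0],"claw": 25},
    {"slide": [0,114.7,0],"dr": [0,0,0],"claw": 25},
    {"slide": [0,114.7,0],"dr": [0,0,0],"claw": 25},
    {"slide": [-13.9,92,0],"dr": [0,0,0],"claw": 25},
    {"slide": [-19.2,75,0],"dr": [0,0,0],"claw": 25},
    {"slide": [-20.5,66.2,0],"dr": [0,0,0],"claw": 25},
    {"slide": [-20.5,66.2,0],"dr": [0,0,0],"claw": 25},
  ],
)

```text
time: 33.65
tool_pos: [519.2, 251.5, 72.0]
ee_rot: [[0.999, 0.034, 0.001], [0.034, -0.999, -0.001], [0.001, 0.001, -1.0]]
wrist_force: [-1.4, -2.4, -0.7]
gripper_width: 21.3
```

```bash
python3 -c "
from h import *
st();s=arm.read_state();v=inv(s['tool_pos'])-[0,160];print('r th',np.hypot(*v),np.arctan2(v[1],-v[0]))
grab('wrist','w21.png');jaw2()"
```

```text
t 33.6 pos [519.2 251.5  72. ] yaw 1.9 F [-1.4 -2.4 -0.7] w 21.3 q6 1.85
r th 91.24004745193128 -0.09441196804274284
jaw [(-22, 460), (-20, 663), (-18, 821), (-16, 666), (-14, 660), (-12, 749), (-10, 709), (-8, 214), (-6, 201), (-4, 318), (-2, 259), (0, 270), (2, 210), (4, 224), (6, 196), (8, 223), (10, 212)] z med 39.45005297999603
```

View pics/w21.png

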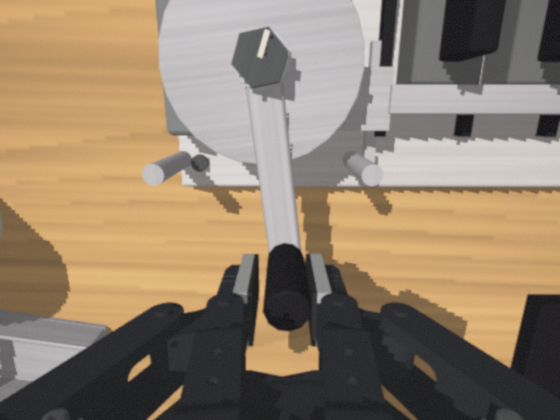

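>>> send_rows(
  deltas=[
    {"slide": [0,-8.9,0],"dr": [0,0,0],"claw": 25},
    {"slide": [0,-17.8,0],"dr": [0,0,0],"claw": 25},
    {"slide": [1.3,-26.6,0],"dr": [0,0,0],"claw": 25},
    {"slide": [3.5,-35,0],"dr": [0,0,0],"claw": 25},
    {"slide": [3.5,-35,0],"dr": [0,0,0],"claw": 25},
  ],
)

```text
time: 34.2
tool_pos: [522.2, 286.2, 72.0]
ee_rot: [[0.999, 0.033, 0.002], [0.033, -0.999, -0.0], [0.002, 0.001, -1.0]]
wrist_force: [-2.2, -2.5, 0.3]
gripper_width: 21.8
```

```bash
python3 -c "
from h import *
st();s=arm.read_state();v=inv(s['tool_pos'])-[0,160];print('r th',np.hypot(*v),np.arctan2(v[1],-v[0]))
grab('wrist','w22.png');jaw2()"
```

```text
t 34.2 pos [522.2 286.2  72. ] yaw 1.9 F [-2.2 -2.5  0.3] w 21.8 q6 1.91
r th 90.5126549193952 0.29054139753286484
jaw [(-20, 194), (-18, 387), (-16, 387), (-14, 454), (-12, 401), (-10, 366), (-8, 349), (-6, 224), (-4, 73), (-2, 138), (0, 153), (2, 118), (4, 123), (6, 106), (8, 114), (10, 95)] z med 39.501082983601506
```

>>> send_rows(
  deltas=[
    {"slide": [3,-8.4,0],"dr": [0,0,0],"claw": 25},
    {"slide": [7,-16.4,0],"dr": [0,0,0],"claw": 25},
    {"slide": [7,-16.4,0],"dr": [0,0,0],"claw": 25},
  ],
)

```text
time: 34.55
tool_pos: [528.6, 302.7, 72.1]
ee_rot: [[0.999, 0.033, 0.002], [0.033, -0.999, -0.0], [0.002, 0.0, -1.0]]
wrist_force: [-0.9, -2.0, -0.4]
gripper_width: 21.6
```

```bash
python3 -c "
from h import *
st();s=arm.read_state();v=inv(s['tool_pos'])-[0,160];print('r th',np.hypot(*v),np.arctan2(v[1],-v[0]))
grab('wrist','w23.png');jaw2()"
```

```text
t 34.5 pos [528.6 302.7  72.1] yaw 1.9 F [-0.9 -2.  -0.4] w 21.6 q6 1.93
r th 90.20471222843378 0.48788380720675895
jaw [(-18, 189), (-16, 306), (-14, 285), (-12, 259), (-10, 255), (-8, 253), (-6, 297), (-4, 44), (-2, 135), (0, 127), (2, 138), (4, 119), (6, 103), (8, 115), (10, 94)] z med 39.37965521201622
```

>>> send_rows(
  deltas=[
    {"slide": [4.7,-7.6,0],"dr": [0,0,0],"claw": 25},
    {"slide": [10,-14.7,0],"dr": [0,0,0],"claw": 25},
    {"slide": [10,-14.7,0],"dr": [0,0,0],"claw": 25},
  ],
)

```text
time: 34.9
tool_pos: [537.7, 317.3, 72.0]
ee_rot: [[0.999, 0.033, 0.001], [0.033, -0.999, -0.001], [0.001, 0.001, -1.0]]
wrist_force: [-1.2, -3.1, -0.9]
gripper_width: 21.2
```

```bash
python3 -c "
from h import *
st();s=arm.read_state();v=inv(s['tool_pos'])-[0,160];print('r th',np.hypot(*v),np.arctan2(v[1],-v[0]))
grab('wrist','w24.png');jaw2()"
```

```text
t 34.9 pos [537.7 317.3  72. ] yaw 1.9 F [-1.2 -3.1 -0.9] w 21.2 q6 1.95
r th 90.066518286957 0.6786108445545523
jaw [(-16, 164), (-14, 163), (-12, 160), (-10, 155), (-8, 155), (-6, 167), (-4, 141), (-2, 22), (0, 86), (2, 82), (4, 83), (6, 90), (8, 70), (10, 68)] z med 39.394978796098016
```

View pics/w24.png

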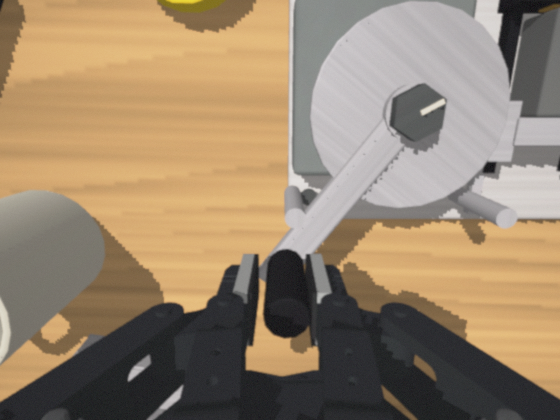

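The jaw face is now at about -2, so the bolt is near 4.3. I'll return once more and press forward gently to confirm the hard stop.

>>> send_rows(
  deltas=[
    {"slide": [-13.9,22.7,0],"dr": [0,0,0],"claw": 25},
    {"slide": [-20.5,48.4,0],"dr": [0,0,0],"claw": 25},
    {"slide": [-19.2,75,0],"dr": [0,0,0],"claw": 25},
    {"slide": [-10,100,0],"dr": [0,0,0],"claw": 25},
    {"slide": [0,114.7,0],"dr": [0,0,0],"claw": 25},
    {"slide": [0,114.7,0],"dr": [0,0,0],"claw": 25},
    {"slide": [-5.3,107.6,0],"dr": [0,0,0],"claw": 25},
    {"slide": [-10,100,0],"dr": [0,0,0],"claw": 25},
    {"slide": [-10,100,0],"dr": [0,0,0],"claw": 25},
  ],
)

```text
time: 35.85
tool_pos: [530.7, 218.7, 72.4]
ee_rot: [[0.999, 0.034, 0.003], [0.034, -0.999, 0.0], [0.003, -0.0, -1.0]]
wrist_force: [0.0, 1.3, -0.4]
gripper_width: 21.6
```

```bash
python3 -c "
from h import *
st();s=arm.read_state();v=inv(s['tool_pos'])-[0,160];print('r th',np.hypot(*v),np.arctan2(v[1],-v[0]))
grab('wrist','w25.png');jaw2()"
```

```text
t 35.9 pos [530.7 218.7  72.4] yaw 1.9 F [ 0.   1.3 -0.4] w 21.6 q6 1.79
r th 90.6358141929498 -0.47945717569964824
jaw [(-18, 229), (-16, 932), (-14, 935), (-12, 935), (-10, 934), (-8, 1154), (-6, 943), (-4, 757), (-2, 117), (0, 456), (2, 381), (4, 330), (6, 381), (8, 287), (10, 309)] z med 39.53768948172805
```

>>> send_rows(
  deltas=[
    {"slide": [-4,-8,0],"dr": [0,0,0],"claw": 25},
    {"slide": [-7,-12,0],"dr": [0,0,0],"claw": 25},
    {"slide": [-7,-12,0],"dr": [0,0,0],"claw": 25},
  ],
)

```text
time: 36.2
tool_pos: [523.1, 230.0, 72.1]
ee_rot: [[0.999, 0.034, 0.002], [0.034, -0.999, -0.0], [0.002, 0.0, -1.0]]
wrist_force: [-0.4, -0.1, 0.9]
gripper_width: 21.3
```

```bash
python3 -c "
from h import *
st();s=arm.read_state();v=inv(s['tool_pos'])-[0,160];print('r th',np.hypot(*v),np.arctan2(v[1],-v[0]))"
```

```text
t 36.2 pos [523.1 230.   72.1] yaw 1.9 F [-0.4 -0.1  0.9] w 21.3 q6 1.81
r th 92.73042884198425 -0.3326175857564245
```

>>> send_rows(
  deltas=[
    {"slide": [-1,-4,0],"dr": [0,0,0],"claw": 25},
    {"slide": [-1.5,-8,0],"dr": [0,0,0],"claw": 25},
    {"slide": [-1.5,-12,0],"dr": [0,0,0],"claw": 25},
    {"slide": [-1.5,-12,0],"dr": [0,0,0],"claw": 25},
  ],
)

```text
time: 36.6
tool_pos: [521.7, 241.8, 72.2]
ee_rot: [[0.999, 0.033, 0.002], [0.033, -0.999, 0.0], [0.002, 0.0, -1.0]]
wrist_force: [-0.2, -0.1, 0.1]
gripper_width: 21.4
```

```bash
python3 -c "
from h import *
st();s=arm.read_state();v=inv(s['tool_pos'])-[0,160];print('r th',np.hypot(*v),np.arctan2(v[1],-v[0]))
grab('wrist','w26.png');jaw2()"
```

```text
t 36.6 pos [521.7 241.8  72.2] yaw 1.9 F [-0.2 -0.1  0.1] w 21.4 q6 1.84
r th 90.53816765038783 -0.20474898741702185
jaw [(-18, 173), (-16, 741), (-14, 825), (-12, 845), (-10, 736), (-8, 831), (-6, 780), (-4, 538), (-2, 85), (0, 340), (2, 264), (4, 278), (6, 241), (8, 231), (10, 207)] z med 39.56445888456412
```

>>> send_rows(
  deltas=[
    {"slide": [-1,-5,0],"dr": [0,0,0],"claw": 25},
    {"slide": [-1.5,-10,0],"dr": [0,0,0],"claw": 25},
    {"slide": [-2,-14,0],"dr": [0,0,0],"claw": 25},
    {"slide": [-2,-14,0],"dr": [0,0,0],"claw": 25},
  ],
)

```text
time: 37.05
tool_pos: [519.1, 255.9, 72.2]
ee_rot: [[0.999, 0.033, 0.002], [0.033, -0.999, 0.0], [0.002, 0.0, -1.0]]
wrist_force: [-0.3, -0.5, -1.1]
gripper_width: 21.4
```

```bash
python3 -c "
from h import *
st();s=arm.read_state();v=inv(s['tool_pos'])-[0,160];print('r th',np.hypot(*v),np.arctan2(v[1],-v[0]))
grab('wrist','w27.png');jaw2()"
```

```text
t 37.0 pos [519.1 255.9  72.2] yaw 1.9 F [-0.3 -0.5 -1.1] w 21.4 q6 1.86
r th 90.87416304505744 -0.04683839900212021
jaw [(-18, 63), (-16, 778), (-14, 623), (-12, 631), (-10, 764), (-8, 621), (-6, 720), (-4, 484), (-2, 97), (0, 308), (2, 282), (4, 250), (6, 241), (8, 219), (10, 194)] z med 39.51669038924754
```

View pics/w27.png

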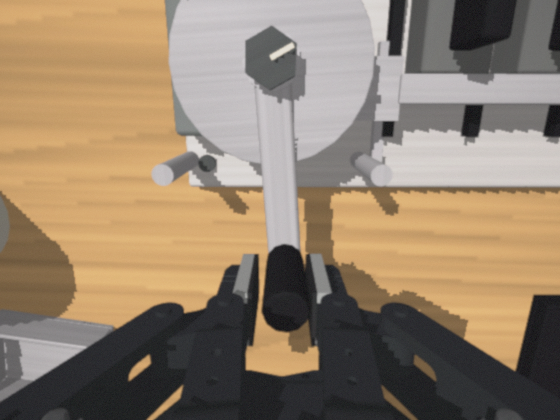

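No motion of the bolt and no resistance yet. Continuing in small steps.

>>> send_rows(
  deltas=[
    {"slide": [0,-5,0],"dr": [0,0,0],"claw": 25},
    {"slide": [0.5,-10,0],"dr": [0,0,0],"claw": 25},
    {"slide": [1,-15,0],"dr": [0,0,0],"claw": 25},
    {"slide": [1,-15,0],"dr": [0,0,0],"claw": 25},
  ],
)

```text
time: 37.5
tool_pos: [519.1, 270.2, 71.8]
ee_rot: [[0.999, 0.033, 0.001], [0.033, -0.999, -0.001], [0.001, 0.001, -1.0]]
wrist_force: [-1.5, -3.1, 0.3]
gripper_width: 21.5
```

```bash
python3 -c "
from h import *
st();s=arm.read_state();v=inv(s['tool_pos'])-[0,160];print('r th',np.hypot(*v),np.arctan2(v[1],-v[0]))
grab('wrist');jaw2()"
```

```text
t 37.5 pos [519.1 270.2  71.8] yaw 1.9 F [-1.5 -3.1  0.3] w 21.5 q6 1.88
r th 90.83838473568044 0.11157116572207852
jaw [(-18, 19), (-16, 568), (-14, 507), (-12, 548), (-10, 586), (-8, 502), (-6, 588), (-4, 423), (-2, 51), (0, 192), (2, 170), (4, 159), (6, 141), (8, 134), (10, 122)] z med 39.5758297225626
```

>>> send_rows(
  deltas=[
    {"slide": [1,-5,0],"dr": [0,0,0],"claw": 25},
    {"slide": [2,-10,0],"dr": [0,0,0],"claw": 25},
    {"slide": [2,-10,0],"dr": [0,0,0],"claw": 25},
  ],
)

```text
time: 37.85
tool_pos: [519.4, 277.0, 71.5]
ee_rot: [[0.999, 0.033, -0.004], [0.033, -0.999, -0.007], [-0.004, 0.007, -1.0]]
wrist_force: [-8.4, -14.9, 9.1]
gripper_width: 21.3
```

```bash
python3 -c "
from h import *
st();s=arm.read_state();v=inv(s['tool_pos'])-[0,160];print('r th',np.hypot(*v),np.arctan2(v[1],-v[0]))
grab('wrist','w28.png');jaw2()"
```

```text
t 37.9 pos [519.4 277.   71.5] yaw 1.9 F [ -8.4 -14.9   9.1] w 21.3 q6 1.90
r th 91.32964785340278 0.18604482362071884
jaw [(-16, 453), (-14, 453), (-12, 560), (-10, 447), (-8, 468), (-6, 501), (-4, 357), (-2, 36), (0, 159), (2, 132), (4, 140), (6, 129), (8, 110), (10, 106)] z med 39.58288005047231
```

View pics/w28.png

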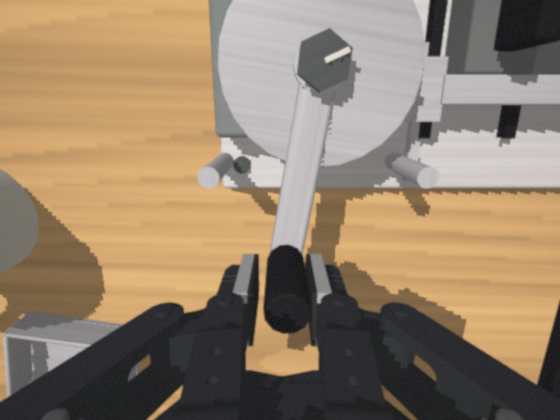

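The resistance jumped from 3 N to 17 N with the handle only at 0.18, so this is the hard stop and the bolt is tight. I'll ease off, open and lift away.

>>> send_rows(
  deltas=[
    {"slide": [0,5,0],"dr": [0,0,0],"claw": 25},
    {"slide": [-1,8,0],"dr": [0,0,0],"claw": 40},
    {"slide": [-1,8,0],"dr": [0,0,0],"claw": 40},
    {"slide": [-1,8,0],"dr": [0,0,0],"claw": 40},
    {"slide": [-1,8,-40],"dr": [0,0,0],"claw": 40},
    {"slide": [-1,8,-80],"dr": [0,0,0],"claw": 40},
    {"slide": [20,30,-120],"dr": [0,0,0],"claw": 40},
    {"slide": [60,70,-150],"dr": [0,0,0],"claw": 40},
    {"slide": [80,110,-170],"dr": [0,0,0],"claw": 40},
    {"slide": [80,150,-170],"dr": [0,0,0],"claw": 40},
    {"slide": [80,150,-170],"dr": [0,0,0],"claw": 40},
    {"slide": [80,150,-170],"dr": [0,0,0],"claw": 40},
  ],
)

```text
time: 39.1
tool_pos: [606.3, 132.2, 242.6]
ee_rot: [[1.0, 0.03, 0.003], [0.03, -1.0, 0.0], [0.003, -0.0, -1.0]]
wrist_force: [-0.2, 0.6, -0.3]
gripper_width: 34.4
```

Run:
```python
from h import *
st();grab('wrist','w29.png');jaw2()
l=L('wrist');c=l.cloud();f=c[...,:2]-O;X=f@ux;Y=f@uy;v=cv2.cvtColor(l.im,cv2.COLOR_RGB2HSV)[...,2]
for y in(-72,-24,24,72):
    m=(abs(Y-y)<21)&(c[...,2]>34.5)&(c[...,2]<41)&(X>-2)&(X<48)
    t=(abs(Y-y)<21)&(c[...,2]>60)&(c[...,2]<73)&(X>-2)&(X<55)
    print(y,m.sum(),np.percentile(X[m],[1,99]).round(1),np.percentile(Y[m],[1,99]).round(1),'tab',t.sum(),np.percentile(X[t],[1,99]).round(1) if t.sum() else '')
```

```text
t 39.1 pos [606.3 132.2 242.6] yaw 1.7 F [-0.2  0.6 -0.3] w 34.4 q6 1.63
jaw [(-18, 24), (-16, 347), (-14, 367), (-12, 368), (-10, 357), (-8, 347), (-6, 345), (-4, 388), (-2, 167), (0, 121), (2, 95), (4, 86), (6, 71), (8, 72), (10, 75)] z med 39.53422093840666
-72 1028 [-1.6 47.8] [-86.4 -53. ] tab 461 [ 8.8 37.5]
-24 1127 [-1.6 47.9] [-38.7  -5.4] tab 434 [ 8.9 37.6]
24 1212 [-1.5 47.1] [ 8.2 41.8] tab 411 [ 9.1 37.7]
72 1140 [-1.9 47.2] [55.1 88.6] tab 440 [ 8.  37.9]
```

View pics/w29.png

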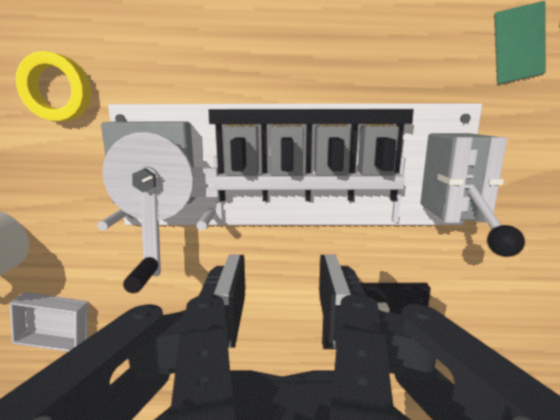

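All four modules are upright in their bays, at equal x and clamped behind the jaw. Now I'll measure the lever ball, seen at (505,240).

```bash
cat >> h.py <<'E'
def ball(n='wrist'):
    l=L(n);c=l.cloud();f=c[...,:2]-O;X=f@ux;Y=f@uy;v=cv2.cvtColor(l.im,cv2.COLOR_RGB2HSV)[...,2]
    m=(c[...,2]>118)&(c[...,2]<158)&(abs(Y+150)<30)&(abs(X)<65)&(v<80)
    P=np.c_[X[m],Y[m],c[...,2][m]]
    from scipy.optimize import least_squares
    r=least_squares(lambda p:np.linalg.norm(P-p,axis=1)-13,P.mean(0)-[0,0,6],loss='soft_l1')
    p=r.x;print('ball fix',len(P),p.round(1),'ang %.3f'%np.arctan2(p[0],p[2]-55),'world',F(p[0],p[1]).round(1))
E
python3 -c "
from h import *
ball()
p=F(-37,-150);print(p);go(p[0],p[1],200,91.9)"
```

```text
ball fix 855 [ -37.3 -149.1  131.3] ang -0.454 world [582.8 -47. ]
[583.09481985 -47.9151073 ]
slide [-28.6, 180.4, 42.0] dr [0.001, -0.002, -1.572] rows~10.5
```

>>> send_rows(
  deltas=[
    {"slide": [-28.6,180,30],"dr": [0,0,-1.572],"claw": 55},
    {"slide": [-28.6,180,30],"dr": [0,0,-1.572],"claw": 55},
    {"slide": [-28.6,180,30],"dr": [0,0,-1.572],"claw": 55},
    {"slide": [-28.6,180,30],"dr": [0,0,-1.572],"claw": 55},
    {"slide": [-28.6,180,30],"dr": [0,0,-1.572],"claw": 55},
    {"slide": [-28.6,180,30],"dr": [0,0,-1.572],"claw": 55},
    {"slide": [-28.6,180,30],"dr": [0,0,-1.572],"claw": 55},
    {"slide": [-28.6,180,30],"dr": [0,0,-1.572],"claw": 55},
    {"slide": [-28.6,180,30],"dr": [0,0,-1.572],"claw": 55},
    {"slide": [-28.6,180,30],"dr": [0,0,-1.572],"claw": 55},
    {"slide": [-28.6,180,30],"dr": [0,0,-1.572],"claw": 55},
    {"slide": [-28.6,180,30],"dr": [0,0,-1.572],"claw": 55},
  ],
)

```text
time: 40.35
tool_pos: [583.1, -45.9, 211.8]
ee_rot: [[-0.037, 0.999, 0.001], [0.999, 0.037, 0.0], [0.0, 0.001, -1.0]]
wrist_force: [-0.5, 0.1, 0.0]
gripper_width: 47.0
```

>>> send_rows(
  deltas=[
    {"slide": [0,0,0],"dr": [0,0,0],"claw": 55},
    {"slide": [0,0,0],"dr": [0,0,0],"claw": 55},
  ],
)

```text
time: 40.55
tool_pos: [583.2, -47.0, 212.1]
ee_rot: [[-0.033, 0.999, 0.002], [0.999, 0.033, -0.0], [-0.0, 0.002, -1.0]]
wrist_force: [0.1, 0.7, -0.5]
gripper_width: 46.9
```

```bash
python3 -c "
from h import *
st();grab('wrist','w30.png');ball();go(582.9,-47.5,114,91.9)"
```

```text
t 40.5 pos [583.2 -47.  212.1] yaw 91.9 F [ 0.1  0.7 -0.5] w 46.9 q6 -0.25
ball fix 1014 [ -37.4 -149.4  131.3] ang -0.456 world [582.7 -47.3]
slide [-0.2, -0.5, 98.2] dr [0.002, 0.0, 0.0] rows~2.0
```

View pics/w30.png

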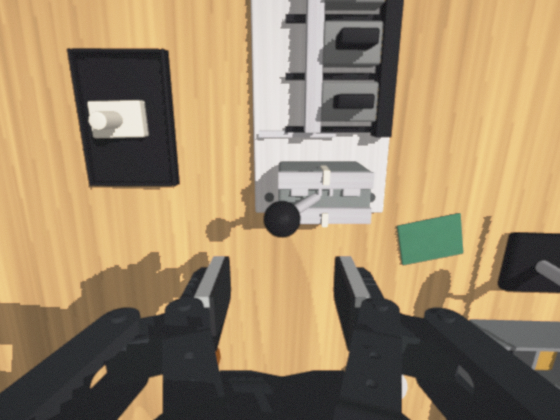

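The ball at (282,218) is centred. I'll descend astride it and swing it to upright.

>>> send_rows(
  deltas=[
    {"slide": [0,-0.5,40],"dr": [0,0,0],"claw": 55},
    {"slide": [0,-0.5,80],"dr": [0,0,0],"claw": 55},
    {"slide": [0,-0.5,97],"dr": [0,0,0],"claw": 55},
    {"slide": [0,-0.5,97],"dr": [0,0,0],"claw": 55},
    {"slide": [0,-0.5,97],"dr": [0,0,0],"claw": 38},
    {"slide": [0,-0.5,97],"dr": [0,0,0],"claw": 38},
    {"slide": [0,-0.5,97],"dr": [0,0,0],"claw": 38},
  ],
  squeeze=20,
)

```text
time: 41.3
tool_pos: [584.3, -48.2, 117.4]
ee_rot: [[-0.034, 0.999, 0.005], [0.999, 0.034, -0.001], [-0.001, 0.005, -1.0]]
wrist_force: [-0.2, 0.7, 0.1]
gripper_width: 32.4
```

```bash
python3 -c "
from h import *
st();p=F(0,-149.5);go(p[0],p[1],122,91.9)"
```

```text
t 41.3 pos [584.3 -48.2 117.4] yaw 91.9 F [-0.2  0.7  0.1] w 32.4 q6 -0.25
slide [0.8, 35.8, -4.4] dr [0.005, 0.001, 0.001] rows~0.7
```

>>> send_rows(
  deltas=[
    {"slide": [0,8,-2],"dr": [0,0,0],"claw": 38},
    {"slide": [0,17,-4],"dr": [0,0,0],"claw": 38},
    {"slide": [0,26,-6],"dr": [0,0,0],"claw": 38},
    {"slide": [0,33,-7],"dr": [0,0,0],"claw": 38},
    {"slide": [0,36.5,-7],"dr": [0,0,0],"claw": 38},
    {"slide": [0,36.5,-7],"dr": [0,0,0],"claw": 38},
    {"slide": [0,36.5,-7],"dr": [0,0,0],"claw": 38},
  ],
)

```text
time: 42.0
tool_pos: [619.3, -46.6, 122.1]
ee_rot: [[-0.034, 0.999, 0.002], [0.999, 0.034, -0.0], [-0.0, 0.002, -1.0]]
wrist_force: [0.4, -0.6, -1.1]
gripper_width: 32.0
```

```bash
python3 -c "
from h import *
st();print(inv(arm.read_state()['tool_pos']));grab('wrist','w31.png')"
```

```text
t 42.0 pos [619.3 -46.6 122.1] yaw 92.0 F [ 0.4 -0.6 -1.1] w 32.0 q6 -0.24
[  -0.76864009 -149.89914657]
```

View pics/w31.png

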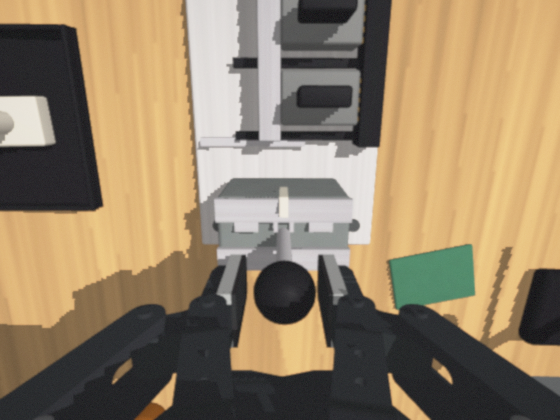

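The ball is centred between the pads with no side force, so it has settled in the middle notch. I'll open, lift straight up and check.

>>> send_rows(
  deltas=[
    {"slide": [0,0,0],"dr": [0,0,0],"claw": 55},
    {"slide": [0,0,0],"dr": [0,0,0],"claw": 55},
    {"slide": [0,0,-30],"dr": [0,0,0],"claw": 55},
    {"slide": [0,0,-70],"dr": [0,0,0],"claw": 55},
    {"slide": [0,0,-110],"dr": [0,0,0],"claw": 55},
    {"slide": [-30,-40,-140],"dr": [0,0,0],"claw": 55},
    {"slide": [-60,-90,-160],"dr": [0,0,0],"claw": 55},
    {"slide": [-80,-130,-170],"dr": [0,0,0],"claw": 55},
    {"slide": [-80,-130,-170],"dr": [0,0,0],"claw": 55},
    {"slide": [-80,-130,-170],"dr": [0,0,0],"claw": 55},
  ],
)

```text
time: 43.05
tool_pos: [491.1, -132.1, 293.5]
ee_rot: [[-0.031, 0.999, 0.005], [1.0, 0.031, -0.001], [-0.002, 0.004, -1.0]]
wrist_force: [0.5, 0.9, 0.4]
gripper_width: 47.2
```

```bash
python3 -c "
from h import *
st();grab('wrist','w32.png');ball();jaw2();grab('scene','sc32.png');grab('side','sd32.png');ball('scene');ball('side')"
```

```text
t 43.0 pos [ 491.1 -132.1  293.5] yaw 91.8 F [0.5 0.9 0.4] w 47.2 q6 -0.45
ball fix 800 [  -0.2 -149.4  139.9] ang -0.003 world [619.8 -46. ]
jaw [(-18, 29), (-16, 98), (-14, 90), (-12, 92), (-10, 86), (-8, 90), (-6, 91), (-4, 54), (-2, 35), (0, 33), (2, 31), (4, 23), (6, 26), (8, 22), (10, 18)] z med 39.52927655065545
ball fix 56 [   0.4 -149.   142.1] ang 0.004 world [620.4 -45.6]
ball fix 60 [   0.6 -149.8  142. ] ang 0.006 world [620.6 -46.5]
```

View pics/w32.png

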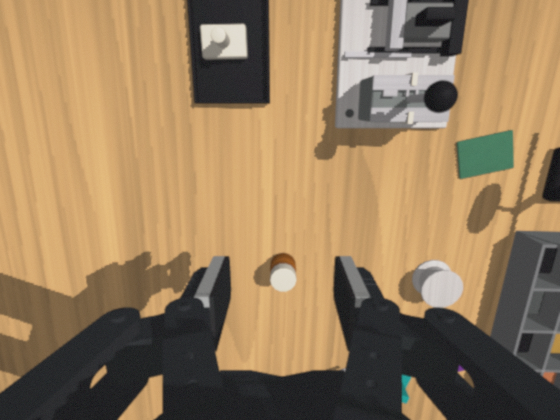

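View pics/sc32.png

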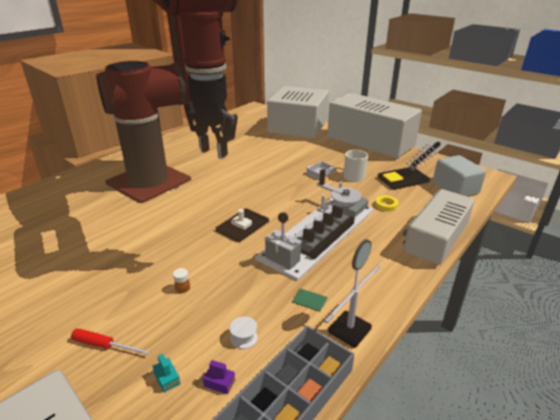

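View pics/sd32.png

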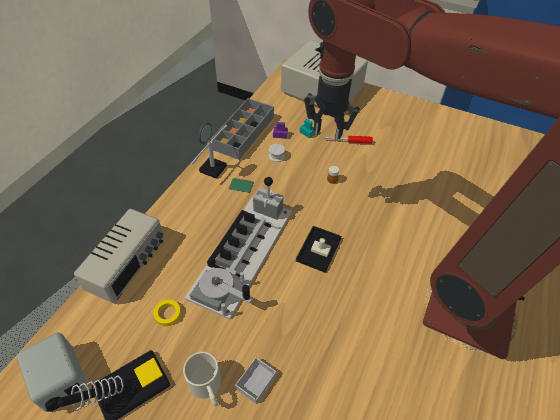

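Every view agrees: lever angle about 0, modules clamped upright, blank in the tray and the bystanders in their places. Handing in.

```bash
python3 -c "
from cell import arm
print(arm.close_job())"
```

```text
the job is handed in; nothing more can be done
None
```

The job is done in the order asked and handed in at about 43 s of robot time.

- **Blank and modules:** the white blank stands in the black tray. All four grey modules are upright, each in its own bay.
- **Clamp:** I swung the ratchet until it met the hard stop. The force jumped from about 3 N to about 17 N with the handle only at 0.18 rad, and the jaw face had moved to about x -2 mm, which puts the bolt at about 4.3.
- **Lever:** it sits in the marked middle notch. The wrist, scene and side cameras gave -0.003, 0.004 and 0.006 rad.
- **Module position:** in the last wrist view all four had the same x within a millimetre, about 23 mm against 25 mm fully home. That fits the 2 mm of play the fixture leaves (52 mm for 50 mm modules).
- **Disagreement:** the first ratchet swings turned the bolt about 1.3 rad each instead of the stated 0.63, so it took fewer swings. I saw no knocked module or slackened grip, and the bystanders and look-alikes were not touched.

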